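Recap the burners from behind the jars and test the spark

ROBOT

A 6-joint arm with a two-finger parallel gripper is mounted at the origin on the work surface. World frame = base frame: x ahead of the robot, y to its left, z up, the work surface at z = 0. Lengths are in mm, angles in rad, forces in N, time in s.
With the tool pointing down it reaches from about 300 to 775 mm from the base axis. Payload 14.6 kg.
Tool frame: the origin (TCP) lies at the very end of the fingers, on their centre line; the grasp point (between the pads) lies 19 mm behind it; x points along the fingers, y is the direction in which the jaws open and shut, and the axes are right-handed (so a half turn about x gives the same grasp; the last joint's range is limited). The gripper opens to 94 mm and grips with 3 to 60 N. Pads are 16 mm wide; open, the fingers measure 119 mm over their backs; the gripper's body (75 mm by 177 mm) begins 78 mm behind the grasp point.
Start: joints at [-1.197, 0.3, 1.521, -0, 1.321, -0.067], TCP at [234.657, -497.419, 205.446] pointing down, gripper open.
Joint ranges: [-3.03, 3.03], [-0.79, 2.21], [0.23, 2.52], [-1.04, 4.18], [0, 3.07], [-2.55, 2.55]. Speed limits (rad/s): [2.22, 2.22, 2.57, 3.14, 3.14, 3.14].

INTERFACE

Orientations are given as [roll, pitch, yaw] about the fixed x, y, z axes, in that order (R = Rz(yaw) Ry(pitch) Rx(roll)).
In Python, from cell import bot, vision gives the robot as it stands.
- The arm moves only by the tool apply_moves, never from a script. Its argument "increments" is a list that holds one entry, the list of rows, each a list of 5 numbers: the finger opening in mm, from 0 to 94, then the shift along the tool's x, y, z in mm, then the turn about the tool's x in degrees. A call has 1 to 12 rows; each row shifts and turns the pose as measured when the row begins, along the tool's axes as they then stand; what a row does not reach is not made up. A row lasts 1/8 s, in which the tool goes at most 62.5 mm and 10.7 degrees, less where a joint would pass 70% of its speed; a pose out of reach is approached as far as the arm can. A call is refused whole if a number of a shift passes 62.5 or a number of a turn 10.7, either way. A call with a gripper value outside its range is refused whole. The fingers move at their own pace and stop on an object; "grip_force" is the grip in N (left out, the last holds). Time passes only in rows, so rows that do not move let the fingers close. It gives the time, the measured TCP pose, the force and the opening at its end, in the units of the state.
- bot.read_state(): the state, without advancing time (a new reading comes with each control period).
- vision.capture(name): name is "side" or "top" or "wrist"; returns a dict with "image" (480x640x3 uint8, red, green, blue), "depth" (480x640 float32, mm along the optical axis (not along the pixel's ray), 0 where there is no reading), "mtx" (3x3 intrinsics, pixels), "camera_from_world" (4x4, takes a point from world to camera coordinates); the wrist camera has in their place "T_tool_cam" (4x4, takes a point from camera to tool coordinates, whose origin is the TCP and whose axes are the tool frame's). Camera axes: x right, y down, z forward; pixel columns grow to the right and rows downward; lengths in mm; the calibration is good to about 2 mm. The wrist camera is an equidistant fisheye: a pixel r from the principal point sees the ray r / f radians off the axis. A picture is of the moment at which its call begins: read the wrist's pose just before it.
- bot.finish_job(): hands the job in, once; it reports no verdict.
The state is a dict: "time": time; "joint_positions": joint angles; "qd": joint speeds; "joint_efforts": joint torques, N m; "eef_pos": TCP position; "orientation": TCP orientation; "ft_force": force on the tool from outside, world axes, zero at the start; "moment": the same for the moment, N m; "opening": finger opening in mm.
Only numpy, scipy, OpenCV 4.12 (cv2) and the standard library are available. Lean on these libraries where they do the work, as an engineer would, in place of code of your own. Each camera call takes 0.05 s, during which the arm holds its last target.

TASK

The washed brass burner caps have been left at the back of the teak plank, each hidden behind a jar or tin: for every cap there (two or three), move aside the container in front of it, set the cap flat and centred on a bare burner of its own (any burner will do), and put the container back upright where it stood at the start. Once all the caps are on and all the containers are back, test the spark: twist the red igniter knob clockwise right to its stop and let it go so that it springs back. Leave the spoon, the lighter and the half-open drawer as they are.

Things in the scene. Friction and masses are not known exactly. Their poses are not given: they have to be found in the camera images.
- plank: Fixed teak plank 170 mm deep, 960 long (y); its top is 120 mm above this origin, on the counter. x points away from the robot, z up. The containers stand in a row 180 mm apart. Each cap lies 58 mm behind (+x) one, boxed in between two ribs (30 mm tall, 54 mm apart, along x, 56 long), so it can be gripped only along x, once the container is away. Half-way between two containers is room to park one.
- green_jar: Green glass jar with a steel lid, closed. Origin: centre of its underside, z up. A front container on the plank; its home is where it stands at the start. Grip it anywhere round its straight side. Side 60 mm in diameter up to 90 mm, lid 58 mm in diameter above, 112 mm tall in all, about 0.3 kg.
- pickle_jar: White ceramic pickle jar with its lid on (fixed), a small blue bead on top. Origin: centre of its underside, z up. A front container on the plank; its home is where it stands at the start. Grip it anywhere round its straight side. Side 62 mm in diameter from 10 to 82 mm up, lid 56 mm in diameter above, 115 mm tall in all, about 0.4 kg.
- steel_tin: Steel tin with its lid on (fixed). Origin: centre of its underside, z up. A front container on the plank; its home is where it stands at the start. Grip it anywhere round its straight side. Side 58 mm in diameter up to 85 mm, lid 60 mm above, 108 mm tall in all, about 0.25 kg.
- cap1: Brass burner cap: a disc 46 mm in diameter and 18 mm tall with a flat underside, about 0.12 kg. Its origin is the centre of its underside, z up. Starts lying flat on the plank behind a front container; absent (None from the start) in some runs.
- cap2: Brass burner cap: a disc 46 mm in diameter and 18 mm tall with a flat underside, about 0.12 kg. Its origin is the centre of its underside, z up. Starts lying flat on the plank behind a front container; absent (None from the start) in some runs.
- cap3: Brass burner cap: a disc 46 mm in diameter and 18 mm tall with a flat underside, about 0.12 kg. Its origin is the centre of its underside, z up. Starts lying flat on the plank behind a front container; absent (None from the start) in some runs.
- burner1 (a point): Centre of the flat top of burner seat 1 (the left one), an upright aluminium stub 38 mm in diameter rising 6 mm from the hob's black top, in the middle of a steel disc. A cap rests flat on it, its origin on this point. Seats are 140 mm apart in a row; 50 mm behind them a steel ledge rises 10 mm from the black top; z up.
- burner2 (a point): Centre of the flat top of burner seat 2 (the middle one), an upright aluminium stub 38 mm in diameter rising 6 mm from the hob's black top, in the middle of a steel disc. A cap rests flat on it, its origin on this point. Seats are 140 mm apart in a row; 50 mm behind them a steel ledge rises 10 mm from the black top; z up.
- burner3 (a point): Centre of the flat top of burner seat 3 (the right one), an upright aluminium stub 38 mm in diameter rising 6 mm from the hob's black top, in the middle of a steel disc. A cap rests flat on it, its origin on this point. Seats are 140 mm apart in a row; 50 mm behind them a steel ledge rises 10 mm from the black top; z up.
- igniter (a joint): Angle of the red igniter knob on the hob's right side: 0 at rest, growing clockwise seen from above to 1.2 rad at its stop. A spring (0.03 N m at rest, 0.10 N m at the stop) returns it to 0 when released.
- igniter_grip (a point): On the igniter knob's vertical axis, at the height to grip: 9 mm above the lower end of the bar-shaped grip and 12 mm below its top, 28 mm above the hob's black top. The bar is 44 mm long along this frame's x, 14 mm wide along its y; the frame turns with the knob; z up.
- spoon: Steel serving spoon, 170 mm long, lying along the plank at its left (+y) end. Bystander: leave alone. Origin under its middle.
- lighter: Blue plastic gas lighter with a red trigger and steel nozzle, 155 mm long, lying along the plank at its right (-y) end. Bystander: leave alone. Origin on its underside near the base of the nozzle.
- drawer (a joint): How far the drawer under the plank's left end stands open (0 shut, 0.13 fully open, m). Starts half open. Bystander: leave alone.
- drawer_knob (a point): Tip of the drawer's brass knob, which faces the robot. Bystander.
There are look-alikes about, which are no part of the job. What is shaped like the steel_tin but pink or turquoise is not meant.

How it is judged (in metres and radians):
On the way, in this order (a step that is already met when the one before it is completed fails the run):
1. every cap rests on a burner of its own and every container is back in its place ((distance between cap1 and burner1 below 0.01 m or distance between cap1 and burner2 below 0.01 m or distance between cap1 and burner3 below 0.01 m) and (distance between cap2 and burner1 below 0.01 m or distance between cap2 and burner2 below 0.01 m or distance between cap2 and burner3 below 0.01 m) and (distance between cap3 and burner1 below 0.01 m or distance between cap3 and burner2 below 0.01 m or distance between cap3 and burner3 below 0.01 m) and angle between each of cap1, cap2, cap3, green_jar, pickle_jar, steel_tin's own z axis and vertical below 0.12 rad and linear speed of each of cap1, cap2, cap3, green_jar, pickle_jar, steel_tin below 0.02 m/s and distance of each of green_jar, pickle_jar, steel_tin from where it was at the start of the episode below 0.025 m and contact force between the fingers and anything else below 0.2 N), for 0.2 s.
2. the igniter knob is twisted to its stop (value of joint igniter above 1.1 rad), for 0.1 s.
3. the igniter knob is let go and has sprung back (value of joint igniter below 0.15 rad and contact force between the fingers and anything else below 0.2 N), for 0.2 s.
At the end, for the whole second after the job is handed in: Every cap present lies flat (within 0.12 rad) within 10 mm of the centre of a burner's top; each of the three containers stands upright within 25 mm of where it started; the igniter knob has sprung back (below 0.15 rad); all at rest and released ((distance between cap1 and burner1 below 0.01 m or distance between cap1 and burner2 below 0.01 m or distance between cap1 and burner3 below 0.01 m) and (distance between cap2 and burner1 below 0.01 m or distance between cap2 and burner2 below 0.01 m or distance between cap2 and burner3 below 0.01 m) and (distance between cap3 and burner1 below 0.01 m or distance between cap3 and burner2 below 0.01 m or distance between cap3 and burner3 below 0.01 m) and angle between each of cap1, cap2, cap3, green_jar, pickle_jar, steel_tin's own z axis and vertical below 0.12 rad and linear speed of each of cap1, cap2, cap3, green_jar, pickle_jar, steel_tin below 0.02 m/s and distance of each of green_jar, pickle_jar, steel_tin from where it was at the start of the episode below 0.025 m and value of joint igniter below 0.15 rad); the robot touches nothing.
It fails at once if the spoon or the lighter is shifted more than 4 cm (distance of any of spoon, lighter from where it was at the start of the episode above 0.04 m).
It fails at once if the drawer is shut or pulled open (value of joint drawer below 0.03 m or value of joint drawer above 0.115 m).
Of cap1, cap2, cap3 only 2 to 3 are there at a start; the rules pass over those that are not, and their reading is None.
At some moment in a run one of cap1, cap2, cap3 may be knocked a few centimetres aside while the robot is not near it.
It also fails if it takes over 210 s, if anything falls off the work surface, if the arm or the gripper's body presses on something with over 40 N, if the wrist force passes 120 N, or if a joint passes its speed limit or range.

## Working session

There is one attempt and no reset: what is moved stays moved. The work goes in short steps, Python scripts to look and compute and a tool call to move; the robot and the scene stay as the last step left them, time stands still between calls to the robot, and variables do not carry over. Pictures are saved under pics/ and viewed, and the job is handed in when it is done.

Besides the shell and the picture viewer there is one more tool, called after "Emit:" by a JSON object that holds its "name" and its "arguments". apply_moves: Moves the arm, as the interface text tells. Its arguments: {"type":"object","properties":{"increments":{"type":"array","items":{"type":"array","items":{"type":"array","items":{"type":"number"}}}},"grip_force":{"type":"number"}},"required":["increments"]}

```bash
mkdir -p pics; ls; cat > h.py <<'E'
import numpy as np, cv2
from cell import bot, vision
from scipy.spatial.transform import Rotation as R
def cap(n,f=None):
    d=vision.capture(n)
    if f: cv2.imwrite('pics/'+f,d['image'][:,:,::-1])
    return d
def world(d,u,v,z=None):
    """fixed camera: pixel -> world, by depth or plane z"""
    K=d['mtx'];T=np.linalg.inv(d['camera_from_world'])
    ray=np.linalg.inv(K)@np.array([u,v,1.])
    if z is None:
        p=ray*d['depth'][int(round(v)),int(round(u))]
        return T[:3,:3]@p+T[:3,3]
    r=T[:3,:3]@ray;o=T[:3,3]
    return o+r*(z-o[2])/r[2]
def pts(d):
    K=d['mtx'];T=np.linalg.inv(d['camera_from_world'])
    v,u=np.mgrid[0:480,0:640]
    ray=np.stack([(u-K[0,2])/K[0,0],(v-K[1,2])/K[1,1],np.ones_like(u,float)],-1)*d['depth'][...,None]
    return ray@T[:3,:3].T+T[:3,3]
def toolpose():
    s=bot.read_state(); M=np.eye(4);M[:3,:3]=R.from_euler('xyz',s['orientation']).as_matrix();M[:3,3]=s['eef_pos'];return M
E
python3 - <<'E'
from h import *
print(bot.read_state())
for n in ['side','top','wrist']:
    d=cap(n,n+'0.png'); print(n,d['mtx'].tolist()); 
    if n!='wrist': print(np.linalg.inv(d['camera_from_world']).round(2).tolist())
    else: print(d['T_tool_cam'].round(3).tolist())
E
```

```text
pics
{'time': 0.0, 'joint_positions': array([-1.19662448e+00,  3.00428187e-01,  1.52161473e+00, -3.10287522e-05,
        1.32067138e+00, -6.65885654e-02]), 'qd': array([ 0.00064582, -0.00065359, -0.00031478,  0.00018312, -0.00150198,
        0.00201173]), 'joint_efforts': array([ 3.08257586e-04, -5.31805909e+01, -3.52738810e+01,  7.08509772e-02,
        2.44472595e-02, -9.66712423e-05]), 'eef_pos': array([ 234.54198898, -497.18582408,  204.89562852]), 'orientation': array([-1.6105963 ,  1.56967428,  1.97176446]), 'ft_force': array([ 0.24417185,  0.03702423, -0.58070923]), 'moment': array([-0.01993461, -0.04542915, -0.04149855]), 'opening': 94.05558442249286}
side [[512.2987710145227, 0.0, 315.100543738725], [0.0, 512.2987710145227, 240.36975644218307], [0.0, 0.0, 1.0]]
[[-0.94, -0.2, 0.26, 315.55], [-0.33, 0.61, -0.72, 769.16], [-0.02, -0.77, -0.64, 761.81], [0.0, 0.0, 0.0, 1.0]]
top [[439.1243712410563, 0.0, 318.7297908161163], [0.0, 439.1243712410563, 239.37482266327027], [0.0, 0.0, 1.0]]
[[-0.02, -1.0, 0.06, 530.97], [-1.0, 0.02, -0.01, 16.52], [0.01, -0.06, -1.0, 958.62], [0.0, 0.0, 0.0, 1.0]]
wrist [[371.64829954431775, 0.0, 313.62310673441755], [0.0, 371.64829954431775, 240.53926867903994], [0.0, 0.0, 1.0]]
[[-0.001, -0.246, 0.969, -179.759], [1.0, -0.0, 0.001, -1.183], [-0.0, 0.969, 0.246, -70.951], [0.0, 0.0, 0.0, 1.0]]
```

View pics/side0.png

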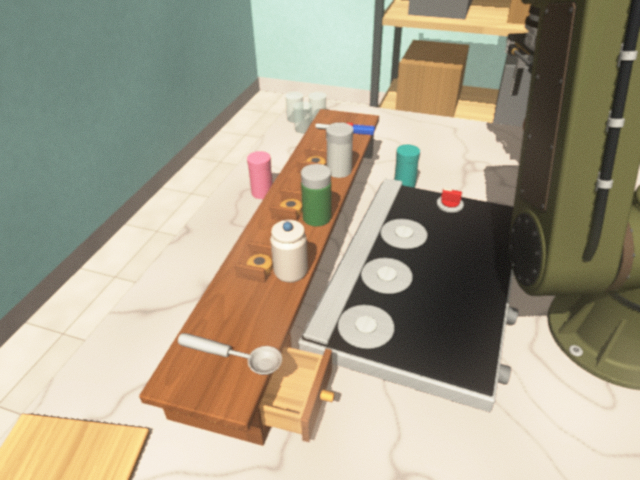

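View pics/top0.png

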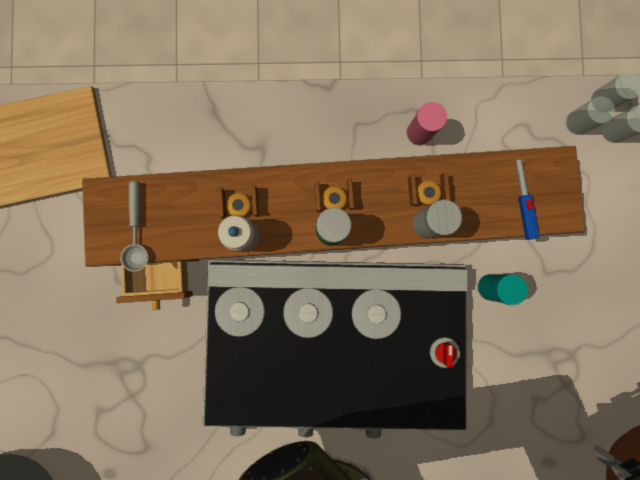

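View pics/wrist0.png

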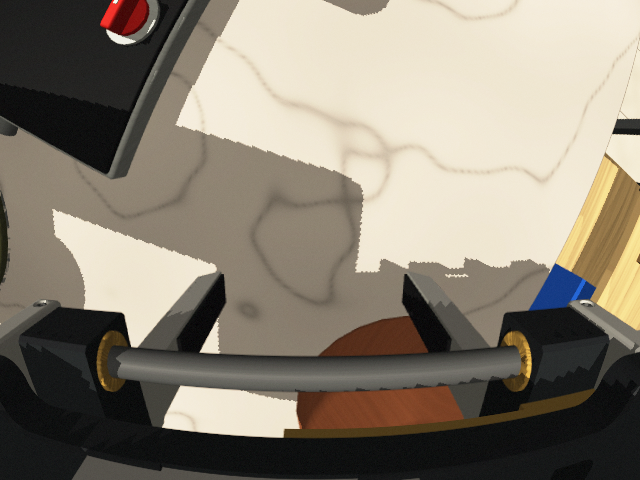

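The top view shows three caps at about (238,204), (334,197) and (429,190). In front of them stand the pickle jar (237,232), the green jar (333,226) and the steel tin (444,217). The pink (431,117) and turquoise (512,289) tins are look-alikes, and so are the clear glasses at top right. The burners are at (239,312), (308,313) and (376,314), and the igniter is at (445,352). Next I'll measure them.

```bash
cat > m.py <<'E'
from h import *
def circ(d,mask,z,P=None):
    m=mask.astype(np.uint8)
    c,_=cv2.findContours(m,cv2.RETR_EXTERNAL,cv2.CHAIN_APPROX_NONE)
    out=[]
    for k in c:
        if cv2.contourArea(k)<30: continue
        q=np.array([world(d,u,v,z) for u,v in k[:,0,:].astype(float)])
        (x,y),r=cv2.minEnclosingCircle(q[:,:2].astype(np.float32))
        ctr,_=cv2.minEnclosingCircle(k)
        out.append((np.round(ctr),round(x,1),round(y,1),round(r,1),cv2.contourArea(k)))
    return out
E
python3 - <<'E'
from m import *
d=cap('top'); P=pts(d); 
for n,(u,v) in dict(plank1=(180,240),plank2=(380,220),hob=(300,380),burner=(308,313),burnerdisc=(308,330),pick=(228,238),green=(333,224),tin=(444,217),cap1=(230,204),cap2=(326,197),cap3=(422,190),knob=(445,352),knobw=(434,352),ledge=(300,275)).items():
    print(n,P[v,u].round(1))
Z=P[...,2]; I=d['image']; hsv=cv2.cvtColor(I,cv2.COLOR_RGB2HSV)
v,u=np.mgrid[0:480,0:640]
roi=(v>150)&(v<260)&(u>190)&(u<480)
for lo,hi,z in [(104,120,112)]:
    pass
pz=np.median(Z[215:245,270:300]);print('plankz',pz)
for o in circ(d,roi&(Z>pz+95),pz+110): print('cont',o)
m=roi&(Z>pz+8)&(Z<pz+26)&(hsv[...,0]<30)&(hsv[...,1]>120)&(hsv[...,2]>100)
for o in circ(d,m,pz+18): print('cap',o)
big=cv2.resize(I[150:260,190:480],None,fx=2.7,fy=2.7,interpolation=cv2.INTER_CUBIC); cv2.imwrite('pics/c1.png',big[:,:,::-1])
big=cv2.resize(I[280:380,200:480],None,fx=2.7,fy=2.7,interpolation=cv2.INTER_CUBIC); cv2.imwrite('pics/c2.png',big[:,:,::-1])
E
```

```text
plank1 [586.9 269.4 122.8]
plank2 [ 617.5 -112.3  122.9]
hob [301.1  49.1  47.2]
burner [437.2  30.   57.3]
burnerdisc [402.   30.8  50.7]
pick [582.2 159.6 219.8]
green [601.1 -17.  231.8]
tin [ 609.3 -203.1  230.2]
cap1 [651.5 170.9 139.7]
cap2 [661.   -9.3 141.1]
cap3 [ 670.9 -190.6  140.3]
knob [ 358.2 -237.9   86.9]
knobw [ 352.6 -224.6   55.6]
ledge [514.7  44.7  63.1]
plankz 121.38903514094216
cont (array([234., 232.]), 591.5, 147.6, 27.4, 807.5)
cont (array([333., 225.]), 599.3, -17.3, 30.7, 905.0)
cont (array([442., 218.]), 608.5, -200.3, 31.2, 985.0)
cap (array([238., 205.]), 649.8, 156.3, 22.6, 390.0)
cap (array([334., 198.]), 658.7, -23.8, 22.8, 381.5)
cap (array([428., 192.]), 666.5, -202.5, 22.8, 399.0)
```

View pics/c1.png

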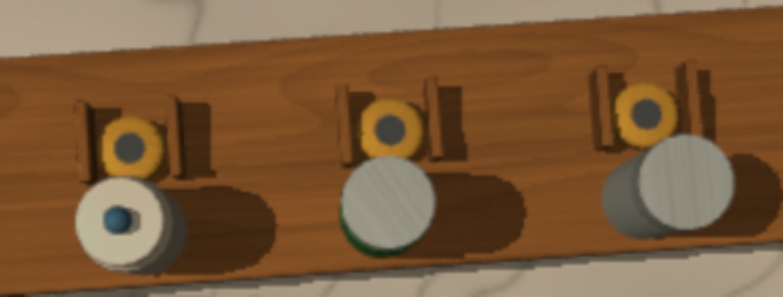

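View pics/c2.png

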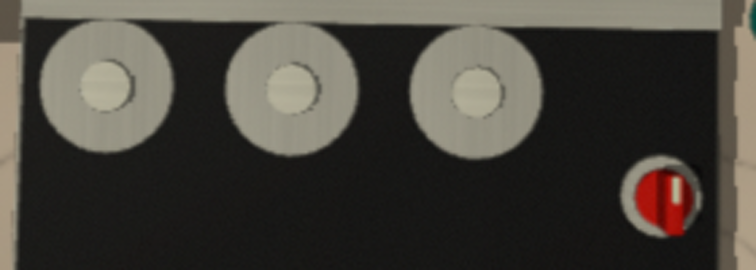

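```bash
python3 - <<'E'
from m import *
for n in ['top','side']:
    d=cap(n); P=pts(d); X,Y,Z=P[...,0],P[...,1],P[...,2]
    I=d['image']; hsv=cv2.cvtColor(I,cv2.COLOR_RGB2HSV)
    print(n,'plank z',[np.median(Z[(abs(X-x)<12)&(abs(Y-y)<12)&(Z<150)]).round(1) for x,y in [(590,240),(600,60),(610,-110)]],
     'hob z',[np.median(Z[(abs(X-x)<15)&(abs(Y-y)<15)]).round(1) for x,y in [(330,170),(350,40),(330,-150)]],
     'ledge',np.median(Z[(abs(X-513)<6)&(abs(Y-60)<60)]).round(1))
    for nm,x,y,h in [('pick',592,152,115),('green',600,-22,112),('tin',608,-203,108)]:
        m=(abs(X-x)<60)&(abs(Y-y)<60)&(Z>121+h-14)
        print(nm,'Z pct',np.percentile(Z[m],[10,50,90,98]).round(1),[ (a,b,c) for _,a,b,c,_ in circ(d,m,np.median(Z[m]))], 'meanxy',np.mean(X[m]).round(1),np.mean(Y[m]).round(1))
    # side-wall slice: points between z 150 and 195
    for nm,x,y in [('pick',592,152),('green',600,-22),('tin',608,-203)]:
        m=(abs(X-x)<50)&(abs(Y-y)<50)&(Z>155)&(Z<200)
        if m.sum()>50:
            from scipy.optimize import least_squares
            q=np.c_[X[m],Y[m]]; r0={'pick':31,'green':30,'tin':29}[nm]
            s=least_squares(lambda p:np.hypot(*(q-p).T)-r0,[x,y],loss='soft_l1'); print(' wall fit',nm,s.x.round(1),m.sum())
    # burners
    for y in [170,30,-110]:
        m=(abs(X-437)<35)&(abs(Y-y)<35)&(Z>54)&(Z<70)
        print('burner',y,m.sum(),X[m].mean().round(1),Y[m].mean().round(1),np.median(Z[m]).round(1))
    m=(hsv[...,1]>150)&((hsv[...,0]<8)|(hsv[...,0]>172))&(X<420)&(X>300)&(Y<-150)&(Y>-300)
    print('knob red',m.sum(),X[m].mean().round(1),Y[m].mean().round(1),np.percentile(Z[m],[50,90]).round(1))
M=toolpose(); print(M.round(3))
E
```

```text
top plank z [np.float64(121.3), np.float64(121.5), np.float64(121.4)] hob z [np.float64(51.3), np.float64(51.4), np.float64(51.2)] ledge 61.5
pick Z pct [222.2 223.3 235.2 236.7] [(591.2, 154.8, 21.3)] meanxy 592.6 148.8
green Z pct [231.7 233.3 234.9 235.8] [(599.6, -17.3, 29.1)] meanxy 599.6 -17.1
tin Z pct [227.1 229.3 230.9 231.8] [(608.9, -200.7, 31.4)] meanxy 608.7 -200.9
 wall fit pick [592.9 150.3] 116
 wall fit tin [ 609.6 -203.3] 195
burner 170 379 441.3 170.1 56.6
burner 30 411 437.6 31.2 56.4
burner -110 402 433.5 -109.2 56.3
knob red 356 351.7 -241.7 [72.4 92. ]
side plank z [np.float64(120.0), np.float64(119.4), np.float64(-0.7)] hob z [np.float64(50.3), np.float64(49.9), np.float64(50.2)] ledge 59.9
pick Z pct [222.5 230.  234.4 235.5] [(589.8, 154.7, 12.8)] meanxy 588.4 154.3
green Z pct [223.5 231.5 233.  233.8] [(595.4, -9.1, 37.3)] meanxy 595.7 -10.5
tin Z pct [218.8 227.3 229.1 230. ] [(605.1, -192.6, 39.9)] meanxy 604.9 -194.7
 wall fit pick [591.2 149.2] 682
 wall fit green [598.6 -18.1] 560
 wall fit tin [ 608.1 -203.7] 453
burner 170 273 441.4 171.8 56.0
burner 30 196 436.0 31.6 56.1
burner -110 151 430.5 -108.0 55.9
knob red 259 350.3 -237.1 [74.3 88.7]
[[-0.00000e+00  4.27000e-01 -9.04000e-01  2.34614e+02]
 [ 0.00000e+00 -9.04000e-01 -4.27000e-01 -4.97351e+02]
 [-1.00000e+00 -0.00000e+00 -0.00000e+00  2.05294e+02]
 [ 0.00000e+00  0.00000e+00  0.00000e+00  1.00000e+00]]
```

Measured: plank top z≈120, hob 50, burner tops 56. The burners are at (441,170), (437,31) and (433,-109). The containers are pickle (592,150), green (599,-17) and tin (608.5,-203). These match the stated sizes. I'll start with the tin, jaws along the plank's x.

```bash
cat > go.py <<'E'
import sys
from h import *
def delta(x,y,z,yawdeg):
    """tool-frame shift to target & turn so that tool y points along yawdeg"""
    M=toolpose(); s=bot.read_state()
    d=M[:3,:3].T@(np.array([x,y,z])-M[:3,3])
    cur=np.degrees(np.arctan2(M[1,1],M[0,1]))
    t=-(yawdeg-cur); a=np.radians(yawdeg)
    F=np.array([[0,np.cos(a),np.sin(a)],[0,np.sin(a),-np.cos(a)],[-1,0,0]])
    d2=F.T@(np.array([x,y,z])-M[:3,3])
    print('pos',M[:3,3].round(1),'jaw yaw',cur.round(2),'down err',np.degrees(np.arccos(-M[2,0])).round(2),'shift now-axes',d.round(1),'turn',t.round(2),'shift after turn',d2.round(1),'open',round(s['opening'],1),'F',s['ft_force'].round(1),'t',round(s['time'],1),'q6',s['joint_positions'][5].round(2))
if __name__=='__main__':
    delta(*map(float,sys.argv[1:5]))
E
python3 go.py 608.5 -203 320 2.67
```

```text
pos [ 234.6 -497.4  205.3] jaw yaw -64.75 down err 0.02 shift now-axes [-114.7 -106.8 -463.7] turn -67.42 shift after turn [-114.7  387.2 -276.6] open 93.9 F [-0.2 -0.1 -0. ] t 0.3 q6 -0.07
```

Emit:
{"name": "apply_moves", "arguments": {"increments": [[[94,-16,0,0,-9.6],[94,-16,0,0,-9.6],[94,-16,0,0,-9.6],[94,-16,0,0,-9.6],[94,-16,0,0,-9.6],[94,-16,0,0,-9.6],[94,-16,0,0,-9.6],[94,0,50,-36,0],[94,0,50,-36,0],[94,0,50,-36,0],[94,0,50,-36,0],[94,0,50,-36,0]]], "grip_force": 20}}

```text
time: 1.8
eef_pos: [471.2, -295.0, 320.2]
orientation: [-2.919, 1.568, 1.871]
ft_force: [-0.3, -1.0, -0.3]
opening: 93.8
```

```bash
python3 go.py 608.5 -203 320 2.67
```

```text
pos [ 471.2 -295.   320.2] jaw yaw 4.42 down err 0.13 shift now-axes [  0.3 144.  -81.1] turn 1.75 shift after turn [  0.2 141.4 -85.5] open 93.8 F [-0.3 -1.  -0.3] t 1.8 q6 -0.7
```

Emit:
{"name": "apply_moves", "arguments": {"increments": [[[94,0,47,-28,1.7],[94,0,47,-28,0],[94,0,47,-28,0],[94,0,0,0,0]]]}}

```text
time: 2.3
eef_pos: [613.2, -196.0, 319.0]
orientation: [-2.589, 1.568, 2.174]
ft_force: [-0.3, -0.0, 0.1]
opening: 94.1
```

```bash
python3 go.py 608.5 -203 161 2.67; python3 -c "
from h import *
cap('wrist','w1.png');cap('side','s1.png')"
```

```text
pos [ 613.2 -196.   319. ] jaw yaw 2.92 down err 0.19 shift now-axes [158.   -4.8   7.2] turn 0.25 shift after turn [158.   -5.    6.8] open 94.1 F [-0.3 -0.   0.1] t 2.3 q6 -0.42
```

View pics/w1.png

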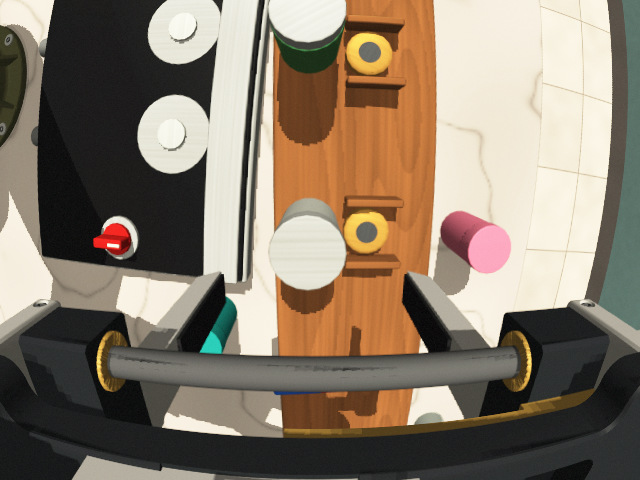

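View pics/s1.png

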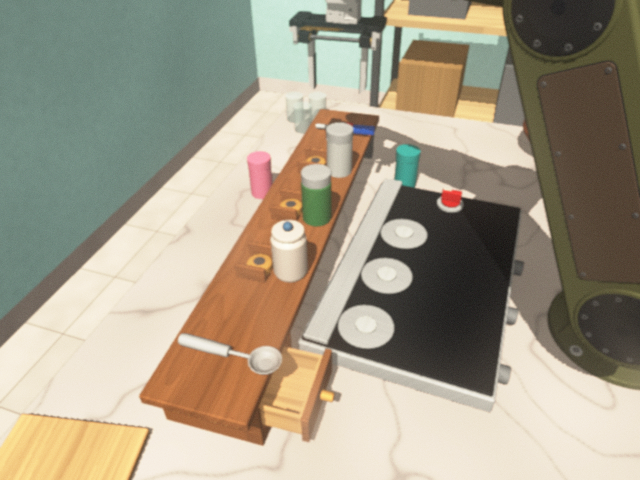

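```bash
cat >> h.py <<'E'
def wworld(u,v,z,d,M):
    K=d['mtx'];a=(u-K[0,2]);b=(v-K[1,2]);r=np.hypot(a,b);th=r/K[0,0]
    ray=np.array([np.sin(th)*a/max(r,1e-9),np.sin(th)*b/max(r,1e-9),np.cos(th)])
    W=M@d['T_tool_cam']; q=W[:3,:3]@ray; o=W[:3,3]
    return o+q*(z-o[2])/q[2]
E
python3 - <<'E'
from h import *
M=toolpose(); d=cap('wrist')
for n,u,v,z in [('tin',307,253,228),('cap3',367,232,138),('cap2',370,53,138),('green',307,15,232),('b3',172,134,56),('b2',183,27,56)]:
    print(n,wworld(u,v,z,d,M).round(1))
E
```

```text
tin [ 605.8 -205.3  228. ]
cap3 [ 664.8 -206.6  138. ]
cap2 [657.2 -27.5 138. ]
green [597.4 -26.2 232. ]
b3 [ 430.9 -111.4   56. ]
b2 [436.9  27.3  56. ]
```

Emit:
{"name": "apply_moves", "arguments": {"increments": [[[94,0,-5,7,0],[94,40,0,0,0],[94,40,0,0,0],[94,40,0,0,0],[94,36,0,0,0],[94,0,0,0,0]]]}}

```text
time: 3.2
eef_pos: [600.9, -214.4, 164.6]
orientation: [1.249, 1.566, -0.284]
ft_force: [0.8, -0.2, 1.1]
opening: 94.2
```

```bash
python3 go.py 608 -203 161 2.67; python3 -c "
from h import *
cap('wrist','w2.png')"
```

```text
pos [ 600.9 -214.4  164.6] jaw yaw 2.16 down err 0.29 shift now-axes [  3.6   7.5 -11.1] turn -0.51 shift after turn [  3.6   7.6 -11. ] open 94.2 F [ 0.8 -0.2  1.1] t 3.2 q6 -0.44
```

View pics/w2.png

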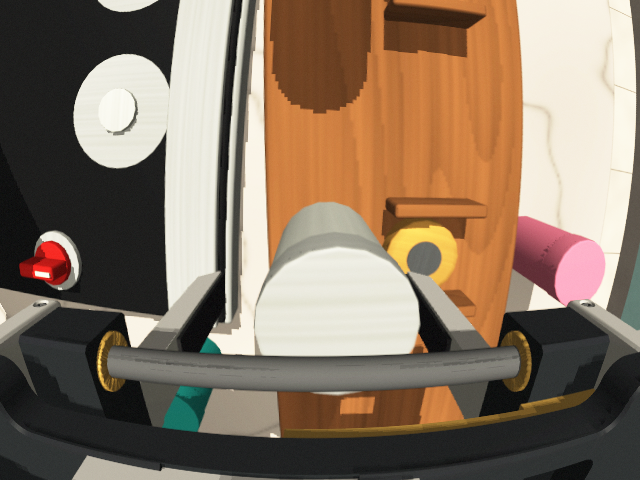

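Emit:
{"name": "apply_moves", "arguments": {"increments": [[[94,3,5,-7,0],[94,0,0,0,0],[94,0,0,0,0]]]}}

```text
time: 3.62
eef_pos: [608.0, -208.1, 168.6]
orientation: [1.177, 1.556, -0.357]
ft_force: [0.9, 0.5, 0.6]
opening: 93.9
```

```bash
python3 go.py 608 -203 161 2.67
```

```text
pos [ 608.  -208.1  168.6] jaw yaw 2.12 down err 0.87 shift now-axes [ 7.6  0.1 -5.1] turn -0.55 shift after turn [ 7.6  0.3 -5.1] open 93.9 F [0.9 0.5 0.6] t 3.6 q6 -0.42
```

Emit:
{"name": "apply_moves", "arguments": {"increments": [[[94,6,0,-5,0],[94,0,0,0,0],[94,0,0,0,0]]]}}

```text
time: 4.0
eef_pos: [608.0, -202.7, 162.7]
orientation: [1.177, 1.555, -0.357]
ft_force: [0.7, 0.7, -0.1]
opening: 94.3
```

```bash
python3 go.py 608 -203 161 2.67;  python3 go.py 608 -203 161 2.67
```

```text
pos [ 608.  -202.7  162.7] jaw yaw 2.14 down err 0.9 shift now-axes [ 1.7 -0.   0.3] turn -0.53 shift after turn [1.7 0.  0.3] open 94.3 F [ 0.7  0.7 -0.1] t 4.0 q6 -0.42
pos [ 608.  -202.7  162.7] jaw yaw 2.14 down err 0.9 shift now-axes [ 1.7 -0.   0.3] turn -0.53 shift after turn [1.7 0.  0.3] open 94.3 F [ 0.7  0.7 -0.1] t 4.0 q6 -0.42
```

Emit:
{"name": "apply_moves", "arguments": {"increments": [[[60,0,0,0,0],[50,0,0,0,0],[50,0,0,0,0],[50,0,0,0,0],[50,0,0,0,0],[50,0,0,0,0]]], "grip_force": 20}}

```text
time: 4.75
eef_pos: [608.0, -202.8, 162.7]
orientation: [1.181, 1.555, -0.353]
ft_force: [0.1, -0.2, 1.2]
opening: 60.0
```

Emit:
{"name": "apply_moves", "arguments": {"increments": [[[50,-10,0,0,0],[50,-20,0,0,0],[50,0,0,0,0],[50,0,0,0,0]]]}}

```text
time: 5.25
eef_pos: [606.9, -202.5, 192.8]
orientation: [1.181, 1.558, -0.353]
ft_force: [-0.1, -0.2, -3.5]
opening: 59.7
```

```bash
python3 go.py 604 -110 194 2.67; python3 -c "
from h import *
cap('wrist','w3.png')"
```

```text
pos [ 606.9 -202.5  192.8] jaw yaw 2.13 down err 0.75 shift now-axes [ -1.6   0.5 -92.5] turn -0.54 shift after turn [ -1.2   1.4 -92.5] open 59.7 F [-0.1 -0.2 -3.5] t 5.2 q6 -0.42
```

View pics/w3.png

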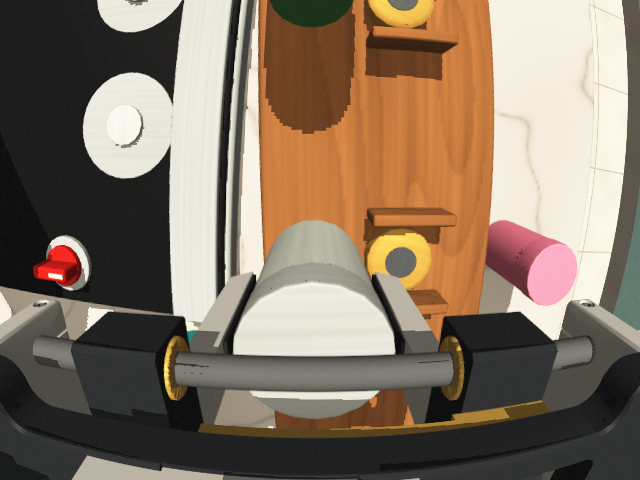

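The tin is held and lifted: the force reads −3.5 N, and the wrist view shows it between the fingers at (315,330). Its home TCP is (608.0,-202.8,162.7). Next I'll park it.

Emit:
{"name": "apply_moves", "arguments": {"increments": [[[50,0,0,-28,0],[50,0,0,-28,0],[50,0,0,-24,0],[50,0,0,-6,0],[50,0,0,0,0],[50,0,0,0,0],[50,14,0,0,0],[50,10,0,0,0],[50,0,0,0,0],[50,0,0,0,0]]]}}

```text
time: 6.55
eef_pos: [602.6, -117.1, 162.5]
orientation: [1.061, 1.563, -0.476]
ft_force: [-0.1, 1.6, -2.9]
opening: 59.9
```

```bash
python3 go.py 604 -110 163 2.67
```

```text
pos [ 602.6 -117.1  162.5] jaw yaw 1.94 down err 0.45 shift now-axes [-0.5  1.6 -7.1] turn -0.73 shift after turn [-0.5  1.7 -7. ] open 59.9 F [-0.1  1.6 -2.9] t 6.5 q6 -0.28
```

Emit:
{"name": "apply_moves", "arguments": {"increments": [[[50,-2,0,-7,0],[50,0,0,0,0],[50,3,0,0,0],[50,0,0,0,0],[50,0,0,0,0]]]}}

```text
time: 7.18
eef_pos: [602.8, -109.5, 162.4]
orientation: [1.103, 1.561, -0.434]
ft_force: [0.4, 1.2, -2.6]
opening: 59.9
```

```bash
python3 go.py 604 -110 163 2.67
```

```text
pos [ 602.8 -109.5  162.4] jaw yaw 1.96 down err 0.55 shift now-axes [-0.6  1.2  0.5] turn -0.71 shift after turn [-0.6  1.2  0.6] open 59.9 F [ 0.4  1.2 -2.6] t 7.2 q6 -0.27
```

Emit:
{"name": "apply_moves", "arguments": {"increments": [[[50,2,0,0,0],[50,0,0,0,0],[50,0,0,0,0]]]}}

```text
time: 7.55
eef_pos: [603.2, -109.7, 162.2]
orientation: [1.145, 1.559, -0.392]
ft_force: [0.1, -0.3, -1.5]
opening: 59.7
```

Emit:
{"name": "apply_moves", "arguments": {"increments": [[[75,0,0,0,0],[94,0,0,0,0],[94,0,0,0,0],[94,-20,0,0,0],[94,-40,0,0,0],[94,-35,0,0,0],[94,0,0,0,0],[94,0,30,40,0],[94,0,25,40,0],[94,0,0,10,0],[94,0,0,0,0],[94,0,0,0,0]]]}}

```text
time: 9.05
eef_pos: [660.3, -197.8, 255.7]
orientation: [1.129, 1.566, -0.406]
ft_force: [-0.7, 0.6, -0.5]
opening: 94.1
```

```bash
python3 go.py 666 -204 250 2.67; python3 - <<'E'
from m import *
M=toolpose(); d=cap('wrist','w4.png')
hsv=cv2.cvtColor(d['image'],cv2.COLOR_RGB2HSV)
m=((hsv[...,0]>17)&(hsv[...,0]<30)&(hsv[...,1]>140)&(hsv[...,2]>150)).astype(np.uint8); m[330:]=0
cs,_=cv2.findContours(m,cv2.RETR_EXTERNAL,cv2.CHAIN_APPROX_NONE)
for c in cs:
    if cv2.contourArea(c)>500:
        q=np.array([wworld(u,v,138,d,M) for u,v in c[:,0].astype(float)])
        (x,y),r=cv2.minEnclosingCircle(q[:,:2].astype(np.float32)); print(c[:,0].mean(0).round(),x,y,r)
E
```

```text
pos [ 660.3 -197.8  255.7] jaw yaw 2.06 down err 0.3 shift now-axes [5.8 5.5 6.4] turn -0.61 shift after turn [5.7 5.4 6.5] open 94.1 F [-0.7  0.6 -0.5] t 9.1 q6 -0.38
[320. 241.] 665.5604248046875 -202.12228393554688 22.54243278503418
[318.  26.] 657.698974609375 -24.498388290405273 22.514726638793945
```

View pics/w4.png

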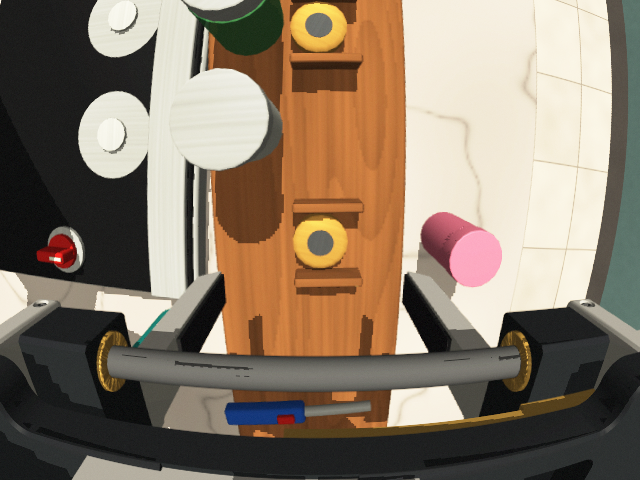

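The tin stands parked at pixel (225,118). The cap, at (320,241), measures (665.6,-202.1) with r 22.5, which agrees with the top view. Descending to it now.

Emit:
{"name": "apply_moves", "arguments": {"increments": [[[90,0,5,4,-0.5],[90,0,0,0,0],[90,35,0,0,0],[90,40,0,0,0],[90,20,0,0,0],[90,0,0,0,0],[90,0,0,0,0]]]}}

```text
time: 9.98
eef_pos: [667.2, -199.9, 161.8]
orientation: [1.163, 1.56, -0.36]
ft_force: [-0.1, 0.2, -0.3]
opening: 89.8
```

```bash
python3 go.py 666 -202.3 124 2.67
```

```text
pos [ 667.2 -199.9  161.8] jaw yaw 2.75 down err 0.59 shift now-axes [37.7 -1.6  2.1] turn 0.08 shift after turn [37.8 -1.3  2.3] open 89.8 F [-0.1  0.2 -0.3] t 10.0 q6 -0.39
```

Emit:
{"name": "apply_moves", "arguments": {"increments": [[[90,17,-1,2,0],[90,14,0,0,0],[90,5,0,0,0],[90,0,0,0,0],[90,0,0,0,0]]]}}

```text
time: 10.6
eef_pos: [667.1, -202.5, 125.0]
orientation: [1.167, 1.558, -0.356]
ft_force: [-0.2, -0.2, 1.1]
opening: 90.2
```

```bash
python3 go.py 666 -202.3 124 2.67
```

```text
pos [ 667.1 -202.5  125. ] jaw yaw 2.75 down err 0.72 shift now-axes [ 0.9 -1.1 -0.2] turn 0.08 shift after turn [ 1.  -1.1 -0.2] open 90.2 F [-0.2 -0.2  1.1] t 10.6 q6 -0.4
```

Emit:
{"name": "apply_moves", "arguments": {"increments": [[[60,0,0,0,0],[36,0,0,0,0],[36,0,0,0,0],[36,0,0,0,0],[36,0,0,0,0],[36,-15,0,0,0],[36,-35,0,0,0],[36,-40,0,0,0],[36,-35,0,0,0],[36,0,0,0,0],[36,0,0,0,0]]], "grip_force": 25}}

```text
time: 11.98
eef_pos: [665.2, -201.7, 257.8]
orientation: [1.166, 1.556, -0.357]
ft_force: [0.4, 0.1, -1.1]
opening: 44.8
```

```bash
python3 go.py 433 -109.5 250 0; python3 - <<'E'
from m import *
cap('wrist','w5.png')
E
```

```text
pos [ 665.2 -201.7  257.8] jaw yaw 2.76 down err 0.83 shift now-axes [   4.1 -227.6 -103.3] turn 2.76 shift after turn [   7.8 -232.2  -92.2] open 44.8 F [ 0.4  0.1 -1.1] t 12.0 q6 -0.4
```

View pics/w5.png

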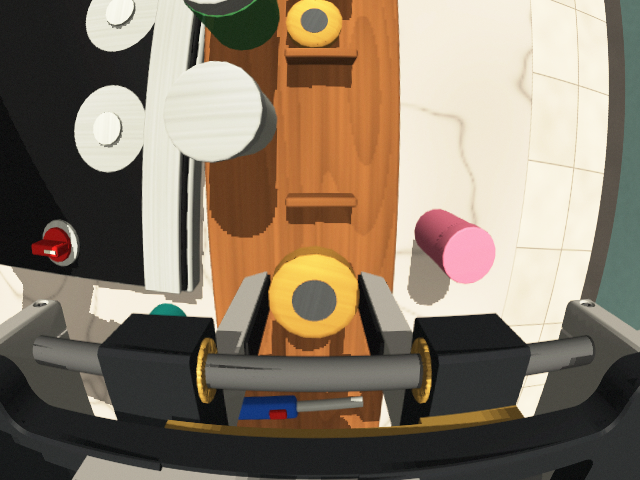

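Emit:
{"name": "apply_moves", "arguments": {"increments": [[[36,0,-30,-14,0],[36,0,-50,-22,0],[36,0,-50,-22,0],[36,0,-40,-18,0],[36,0,-25,-11,0],[36,0,-5,-3,0],[36,0,0,0,0],[36,0,0,0,0]]]}}

```text
time: 13.02
eef_pos: [453.6, -118.7, 246.5]
orientation: [1.118, 1.568, -0.405]
ft_force: [-0.8, -0.7, -0.3]
opening: 45.2
```

```bash
python3 go.py 433 -109.5 90 0; python3 - <<'E'
from m import *
d=cap('top')
P=pts(d);Z=P[...,2];I=d['image'].astype(int)
for o in circ(d,(Z>54)&(Z<60)&(abs(P[...,0]-437)<30),56.): print(o)
M=toolpose(); d=cap('wrist','w6.png')
E
```

```text
pos [ 453.6 -118.7  246.5] jaw yaw 2.73 down err 0.18 shift now-axes [156.4 -20.6 -10.4] turn 2.73 shift after turn [156.5 -20.6  -9.2] open 45.2 F [-0.8 -0.7 -0.3] t 13.0 q6 -0.38
(array([376., 313.]), 433.9, -108.8, 24.6, 252.0)
(array([306., 313.]), 438.0, 33.5, 21.9, 242.0)
(array([239., 312.]), 441.8, 170.5, 22.7, 241.5)
```

View pics/w6.png

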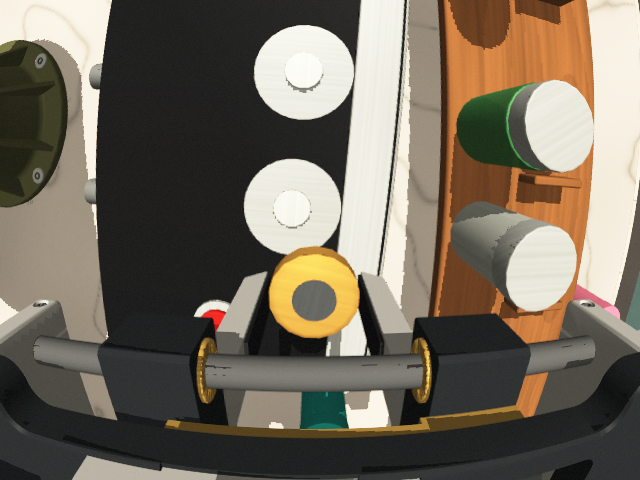

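```bash
python3 - <<'E'
from m import *
M=toolpose(); d=cap('wrist')
print(wworld(292,208,56,d,M),wworld(304,70,56,d,M))
# held cap offset: where's cap on tool: top of cap approx at TCP+15mm up; hole centre
z=M[2,3]+15
c=wworld(314,300,z,d,M); print('held hole',c, (M[:3,:3].T@(c-M[:3,3])).round(1))
E
```

```text
[ 431.13752397 -108.29775811   56.        ] [436.84193099  31.22950006  56.        ]
held hole [ 452.82761302 -117.92918563  261.48809703] [-15.   -0.6  -0.7]
```

Emit:
{"name": "apply_moves", "arguments": {"increments": [[[36,0,-17,-8,1.2],[36,0,-3,-2,1.2],[36,0,0,0,0],[36,40,0,0,0],[36,50,0,0,0],[36,40,0,0,0],[36,16,0,0,0],[36,5,0,0,0],[36,0,0,0,0],[36,0,0,0,0]]]}}

```text
time: 14.42
eef_pos: [437.9, -111.5, 92.1]
orientation: [1.199, 1.564, -0.366]
ft_force: [-0.4, -0.2, 0.0]
opening: 45.0
```

```bash
python3 go.py 432.5 -108.7 62 0
```

```text
pos [ 437.9 -111.5   92.1] jaw yaw 0.32 down err 0.39 shift now-axes [30.1 -5.6 -2.9] turn 0.32 shift after turn [30.1 -5.4 -2.8] open 45.0 F [-0.4 -0.2  0. ] t 14.4 q6 -0.34
```

Emit:
{"name": "apply_moves", "arguments": {"increments": [[[36,8,-5,-3,0],[36,0,0,0,0],[36,9,0,0,0],[36,4,0,0,0],[36,0,0,0,0],[36,0,0,0,0]]]}}

```text
time: 15.18
eef_pos: [433.2, -108.6, 70.6]
orientation: [1.204, 1.562, -0.361]
ft_force: [0.1, -0.5, -0.4]
opening: 44.9
```

```bash
python3 go.py 432.5 -108.7 61 0
```

```text
pos [ 433.2 -108.6   70.6] jaw yaw 0.33 down err 0.5 shift now-axes [ 9.6 -0.8  0.1] turn 0.33 shift after turn [ 9.6 -0.7  0.1] open 44.9 F [ 0.1 -0.5 -0.4] t 15.2 q6 -0.33
```

Emit:
{"name": "apply_moves", "arguments": {"increments": [[[36,5,0,0,0],[36,3,0,0,0],[36,1,0,0,0],[36,0,0,0,0],[36,0,0,0,0]]]}}

```text
time: 15.8
eef_pos: [433.5, -108.7, 62.0]
orientation: [1.201, 1.561, -0.364]
ft_force: [-0.1, 0.3, 0.1]
opening: 45.1
```

```bash
python3 go.py 432.5 -108.7 61 0
```

```text
pos [ 433.5 -108.7   62. ] jaw yaw 0.33 down err 0.54 shift now-axes [ 0.9 -1.  -0. ] turn 0.33 shift after turn [ 1. -1.  0.] open 45.1 F [-0.1  0.3  0.1] t 15.8 q6 -0.33
```

Emit:
{"name": "apply_moves", "arguments": {"increments": [[[36,1.5,-1,0,0],[36,0,0,0,0],[50,0,0,0,0],[60,0,0,0,0],[60,0,0,0,0],[60,-15,0,0,0],[60,-40,0,0,0],[60,-50,0,0,0],[90,-50,0,0,0],[94,-35,0,0,0],[94,0,0,0,0],[94,0,0,0,0]]]}}

```text
time: 17.3
eef_pos: [430.1, -107.7, 262.5]
orientation: [1.248, 1.556, -0.318]
ft_force: [-0.2, 0.3, 0.0]
opening: 93.0
```

```bash
python3 go.py 603 -109.7 250 2.67; python3 - <<'E'
from m import *
M=toolpose(); d=cap('wrist','w7.png')
def brass(d):
    hsv=cv2.cvtColor(d['image'],cv2.COLOR_RGB2HSV)
    return ((hsv[...,0]>12)&(hsv[...,0]<30)&(hsv[...,1]>140)&(hsv[...,2]>110)).astype(np.uint8)
d=cap('top','t7.png'); P=pts(d); 
for o in circ(d,(brass(d)>0)&(P[...,0]<520)&(P[...,0]>350)&(abs(P[...,1])<300)&(P[...,2]<90),74): print(o)
for o in circ(d,(brass(d)>0)&(P[...,0]>630)&(P[...,0]<680)&(abs(P[...,1])<240)&(P[...,2]>130),138): print(o)
E
```

```text
pos [ 430.1 -107.7  262.5] jaw yaw 0.32 down err 0.83 shift now-axes [ 14.9 172.7   2.9] turn -2.35 shift after turn [ 12.5 172.6  10.1] open 93.0 F [-0.2  0.3  0. ] t 17.3 q6 -0.33
(array([378., 313.]), 435.1, -109.2, 22.7, 335.0)
(array([176., 284.]), 501.3, 293.3, 20.0, 73.0)
(array([238., 205.]), 650.2, 157.1, 22.5, 380.0)
(array([334., 198.]), 659.3, -23.9, 22.6, 369.0)
(array([252., 201.]), 656.7, 129.1, 24.7, 56.0)
(array([219., 201.]), 656.9, 192.0, 25.6, 58.0)
(array([317., 198.]), 659.9, 7.6, 21.2, 57.0)
(array([350., 196.]), 661.6, -54.8, 20.0, 45.0)
(array([414., 194.]), 664.9, -175.8, 16.6, 41.5)
(array([447., 192.]), 666.6, -238.5, 15.7, 41.5)
```

View pics/w7.png

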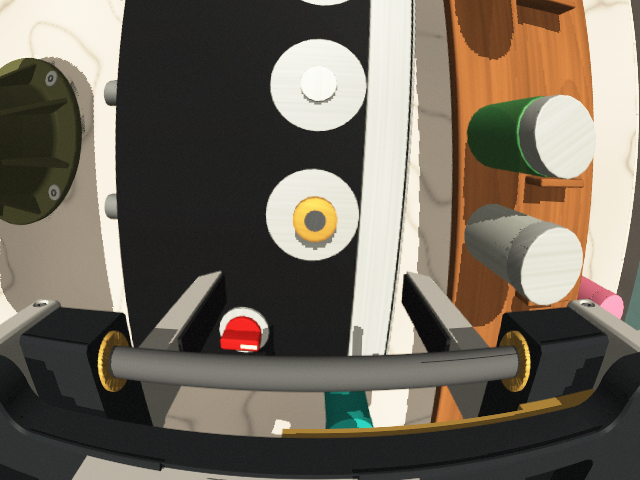

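View pics/t7.png

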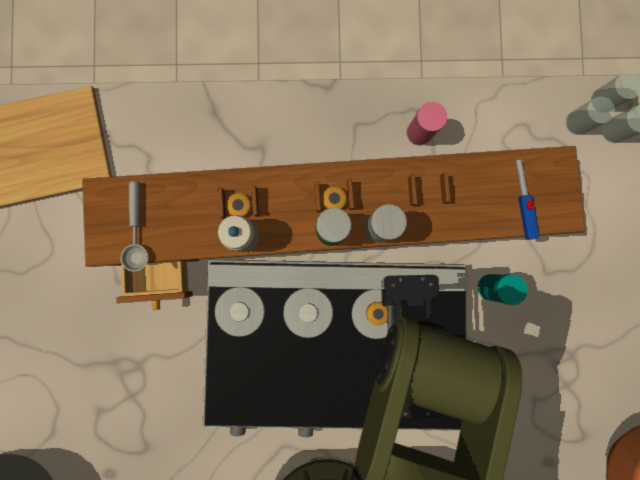

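Cap 3 sits centred on burner 3, at wrist pixel (315,219) on the disc centred at (312,215). The top view gives (435.1,-109.2) against (433.9,-108.8) for the burner. Now I'll return the tin.

Emit:
{"name": "apply_moves", "arguments": {"increments": [[[94,0,40,0,-2.3],[94,0,50,3,0],[94,0,45,3,0],[94,0,28,3,0],[94,0,6,0,0],[94,0,0,0,0],[94,0,0,0,0]]]}}

```text
time: 18.27
eef_pos: [601.4, -110.1, 257.7]
orientation: [0.945, 1.567, -0.58]
ft_force: [-0.1, 0.9, 0.4]
opening: 94.1
```

```bash
python3 go.py 603 -109.7 162 2.67
```

```text
pos [ 601.4 -110.1  257.7] jaw yaw 2.65 down err 0.21 shift now-axes [95.7  1.3 -0.5] turn -0.02 shift after turn [95.7  1.6 -0.3] open 94.1 F [-0.1  0.9  0.4] t 18.3 q6 -0.29
```

Emit:
{"name": "apply_moves", "arguments": {"increments": [[[94,30,0,0,0],[94,40,0,0,0],[94,22,0,0,0],[94,3,0,0,0],[94,0,0,0,0],[94,0,0,0,0],[60,0,0,0,0],[50,0,0,0,0],[50,0,0,0,0],[50,0,0,0,0],[50,0,0,0,0]]], "grip_force": 20}}

```text
time: 19.65
eef_pos: [600.4, -111.0, 167.3]
orientation: [1.191, 1.557, -0.335]
ft_force: [0.4, -0.0, -0.1]
opening: 59.4
```

```bash
python3 go.py 608 -202.8 162.7 2.67
```

```text
pos [ 600.4 -111.   167.3] jaw yaw 2.6 down err 0.76 shift now-axes [ 5.1  3.3 92.1] turn -0.07 shift after turn [ 4.6  3.3 92.1] open 59.4 F [ 0.4 -0.  -0.1] t 19.6 q6 -0.29
```

Emit:
{"name": "apply_moves", "arguments": {"increments": [[[50,-10,0,0,0],[50,-16,0,0,0],[50,0,0,0,0],[50,0,1,28,0],[50,0,1,30,0],[50,0,1,24,0],[50,0,0,10,0],[50,0,0,0,0],[50,0,0,0,0]]]}}

```text
time: 20.78
eef_pos: [607.0, -204.0, 194.9]
orientation: [1.224, 1.56, -0.3]
ft_force: [0.0, -0.6, -3.5]
opening: 60.3
```

```bash
python3 go.py 608 -204 167.5 2.67
```

```text
pos [ 607.  -204.   194.9] jaw yaw 2.68 down err 0.62 shift now-axes [27.4  0.7 -0.1] turn 0.01 shift after turn [27.4  1.   0. ] open 60.3 F [ 0.  -0.6 -3.5] t 20.8 q6 -0.43
```

Emit:
{"name": "apply_moves", "arguments": {"increments": [[[50,12,0,0,0],[50,11,0,0,0],[50,3,0,0,0],[50,0,0,0,0],[50,0,0,0,0],[50,1.5,0,0,0],[50,0,0,0,0]]]}}

```text
time: 21.65
eef_pos: [607.9, -202.5, 167.2]
orientation: [1.221, 1.558, -0.301]
ft_force: [-0.1, 0.3, -2.8]
opening: 59.6
```

```bash
python3 go.py 608 -204 167.5 2.67
```

```text
pos [ 607.9 -202.5  167.2] jaw yaw 2.79 down err 0.75 shift now-axes [-0.3 -0.   1.5] turn 0.12 shift after turn [-0.3 -0.   1.5] open 59.6 F [-0.1  0.3 -2.8] t 21.6 q6 -0.43
```

Emit:
{"name": "apply_moves", "arguments": {"increments": [[[50,2,0,0,0],[50,0,0,0,0],[50,0,0,0,0],[75,0,0,0,0],[94,0,0,0,0],[94,0,0,0,0],[94,-20,0,0,0],[94,-40,0,0,0],[94,-32,0,0,0],[94,0,0,0,0],[94,0,0,-40,0],[94,0,0,-50,0]]]}}

```text
time: 23.15
eef_pos: [602.0, -113.0, 257.1]
orientation: [1.205, 1.559, -0.321]
ft_force: [1.3, 1.0, -0.4]
opening: 94.0
```

Emit:
{"name": "apply_moves", "arguments": {"increments": [[[94,0,0,-50,0],[94,0,0,-30,0],[94,0,0,-10,0],[94,0,0,0,0],[94,0,0,0,0]]]}}

```text
time: 23.78
eef_pos: [596.5, -19.4, 251.5]
orientation: [0.985, 1.564, -0.54]
ft_force: [0.4, -0.6, 0.4]
opening: 94.3
```

```bash
python3 go.py 599 -18 164 2.67; python3 - <<'E'
from m import *
d=cap('top','t8.png'); P=pts(d);X,Y,Z=P[...,0],P[...,1],P[...,2]
m=(abs(X-608)<60)&(abs(Y+203)<60)&(Z>121+94)&(Z<245)
print([ (a,b,c) for _,a,b,c,_ in circ(d,m,np.median(Z[m]))])
d=cap('wrist','w8.png')
E
```

```text
pos [596.5 -19.4 251.5] jaw yaw 2.63 down err 0.37 shift now-axes [87.5  2.1 -1.6] turn -0.04 shift after turn [87.5  2.5 -1.3] open 94.3 F [ 0.4 -0.6  0.4] t 23.8 q6 -0.14
[(609.8, -198.1, 31.3)]
```

View pics/w8.png

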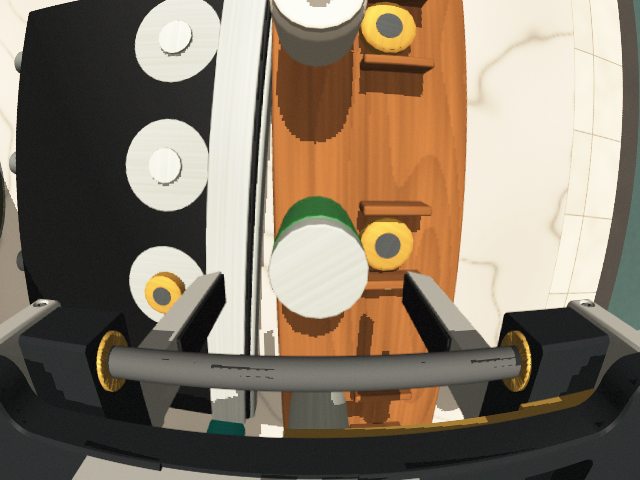

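Emit:
{"name": "apply_moves", "arguments": {"increments": [[[94,30,2,-1,0],[94,35,0,0,0],[94,18,0,0,0],[94,3,0,0,0],[94,0,0,0,0],[94,0,0,0,0],[60,0,0,0,0],[50,0,0,0,0],[50,0,0,0,0],[50,0,0,0,0],[50,0,0,0,0]]]}}

```text
time: 25.25
eef_pos: [600.6, -22.7, 166.7]
orientation: [1.176, 1.559, -0.354]
ft_force: [0.3, -0.8, -0.1]
opening: 59.4
```

Emit:
{"name": "apply_moves", "arguments": {"increments": [[[50,-10,0,0,0],[50,-18,0,0,0],[50,0,0,0,0],[50,0,0,-28,0],[50,0,0,-28,0],[50,0,0,-20,0],[50,0,0,-5,0],[50,0,0,0,0],[50,0,0,0,0]]]}}

```text
time: 26.38
eef_pos: [596.8, 59.3, 196.4]
orientation: [1.136, 1.559, -0.395]
ft_force: [-0.1, 1.1, -2.2]
opening: 59.6
```

```bash
python3 go.py 595 66 164 2.67
```

```text
pos [596.8  59.3 196.4] jaw yaw 2.27 down err 0.69 shift now-axes [32.4 -1.9 -6.9] turn -0.4 shift after turn [32.4 -1.5 -6.8] open 59.6 F [-0.1  1.1 -2.2] t 26.4 q6 0.0
```

Emit:
{"name": "apply_moves", "arguments": {"increments": [[[50,12,0,0,0],[50,12,0,0,0],[50,3,0,0,0],[50,0,0,0,0],[50,2,0,0,0],[50,0,0,0,0],[50,0,0,0,0]]]}}

```text
time: 27.25
eef_pos: [597.4, 57.8, 167.4]
orientation: [1.158, 1.558, -0.375]
ft_force: [0.1, 0.4, -2.3]
opening: 59.3
```

Emit:
{"name": "apply_moves", "arguments": {"increments": [[[50,2.5,0,0,0],[50,0,0,0,0],[50,0,0,0,0],[75,0,0,0,0],[94,0,0,0,0],[94,0,0,0,0],[94,-20,0,0,0],[94,-40,0,0,0],[94,-32,0,0,0],[94,0,0,0,0],[94,0,28,38,0],[94,0,28,40,0]]]}}

```text
time: 28.75
eef_pos: [655.7, -16.7, 260.8]
orientation: [1.203, 1.557, -0.325]
ft_force: [0.1, 0.3, -0.2]
opening: 94.2
```

Emit:
{"name": "apply_moves", "arguments": {"increments": [[[94,0,0,2,0],[94,0,0,0,0],[94,0,0,0,0]]]}}

```text
time: 29.12
eef_pos: [655.6, -20.0, 256.9]
orientation: [1.073, 1.562, -0.458]
ft_force: [-0.0, 0.1, 0.8]
opening: 93.8
```

```bash
cat > capw.py <<'E'
from m import *
import sys
def capw(f,z=138):
    M=toolpose(); d=cap('wrist',f)
    hsv=cv2.cvtColor(d['image'],cv2.COLOR_RGB2HSV)
    m=((hsv[...,0]>17)&(hsv[...,0]<30)&(hsv[...,1]>140)&(hsv[...,2]>150)).astype(np.uint8); m[330:]=0
    cs,_=cv2.findContours(m,cv2.RETR_EXTERNAL,cv2.CHAIN_APPROX_NONE)
    for c in cs:
        if cv2.contourArea(c)>500:
            q=np.array([wworld(u,v,z,d,M) for u,v in c[:,0].astype(float)])
            (x,y),r=cv2.minEnclosingCircle(q[:,:2].astype(np.float32)); print(c[:,0].mean(0).round(),x,y,r)
capw(sys.argv[1],float(sys.argv[2]))
E
python3 go.py 659 -24 124 2.67;python3 capw.py w9.png 138
```

```text
pos [655.6 -20.  256.9] jaw yaw 2.3 down err 0.51 shift now-axes [132.9   2.2   3.5] turn -0.37 shift after turn [132.9   3.2   4.1] open 93.8 F [-0.   0.1  0.8] t 29.1 q6 -0.12
[120. 288.] 472.7795715332031 -77.8238525390625 19.923118591308594
[315. 238.] 657.6105346679688 -22.625873565673828 22.408897399902344
[313.  23.] 648.5875244140625 156.30393981933594 22.460145950317383
```

View pics/w9.png

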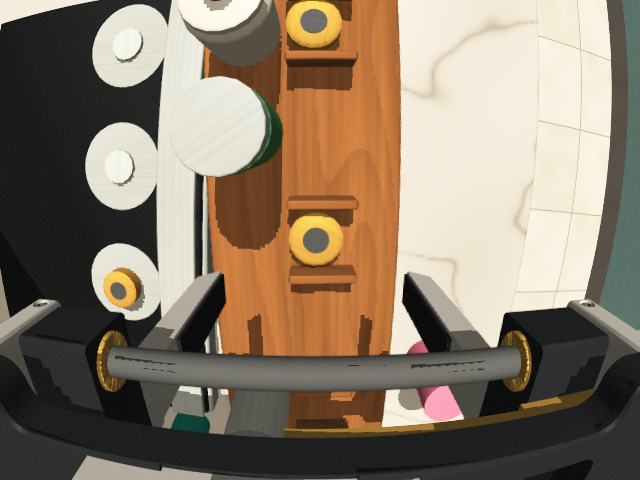

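The green jar is parked upright at (222,125). Cap 2, at (315,238), measures (657.6,-22.6), which matches the top view.

Emit:
{"name": "apply_moves", "arguments": {"increments": [[[90,0,2,3,0],[90,0,0,0,0],[90,35,0,0,0],[90,40,0,0,0],[90,25,0,0,0],[90,3,0,0,0],[90,0,0,0,0],[90,0,0,0,0]]]}}

```text
time: 30.18
eef_pos: [659.6, -21.6, 155.6]
orientation: [1.236, 1.556, -0.292]
ft_force: [0.8, -0.9, 0.3]
opening: 89.6
```

```bash
python3 go.py 658.3 -23.2 124.5 2.67
```

```text
pos [659.6 -21.6 155.6] jaw yaw 2.45 down err 0.86 shift now-axes [31.  -1.8  1.4] turn -0.22 shift after turn [31.1 -1.4  1.6] open 89.6 F [ 0.8 -0.9  0.3] t 30.2 q6 -0.13
```

Emit:
{"name": "apply_moves", "arguments": {"increments": [[[90,15,-1,1,0],[90,11,0,0,0],[90,4,0,0,0],[90,0,0,0,0],[90,0,0,0,0]]]}}

```text
time: 30.8
eef_pos: [659.4, -22.9, 124.6]
orientation: [1.258, 1.554, -0.27]
ft_force: [0.3, 0.9, -0.8]
opening: 90.0
```

```bash
python3 go.py 658.3 -23.2 124.5 2.67
```

```text
pos [659.4 -22.9 124.6] jaw yaw 2.44 down err 0.95 shift now-axes [ 0.  -1.1  0.3] turn -0.23 shift after turn [ 0.1 -1.1  0.3] open 90.0 F [ 0.3  0.9 -0.8] t 30.8 q6 -0.13
```

Emit:
{"name": "apply_moves", "arguments": {"increments": [[[60,0,0,0,0],[36,0,0,0,0],[36,0,0,0,0],[36,0,0,0,0],[36,0,0,0,0],[36,-15,0,0,0],[36,-35,0,0,0],[36,-40,0,0,0],[36,-35,0,0,0],[36,0,0,0,0],[36,0,0,0,0]]], "grip_force": 25}}

```text
time: 32.17
eef_pos: [656.8, -22.2, 256.4]
orientation: [1.264, 1.554, -0.264]
ft_force: [0.4, 0.7, -2.1]
opening: 45.1
```

```bash
python3 go.py 437 31.5 250 0; python3 capw.py w10.png 138
```

```text
pos [656.8 -22.2 256.4] jaw yaw 2.45 down err 0.99 shift now-axes [   2.6 -217.4  -63.1] turn 2.45 shift after turn [   6.4 -219.8  -53.7] open 45.1 F [ 0.4  0.7 -2.1] t 32.2 q6 -0.13
[117. 286.] 473.8412780761719 -77.55926513671875 20.67860221862793
[312. 287.] 660.3759765625 -75.25497436523438 42.2758674621582
[311.  20.] 648.6729736328125 156.7720184326172 22.366504669189453
```

View pics/w10.png

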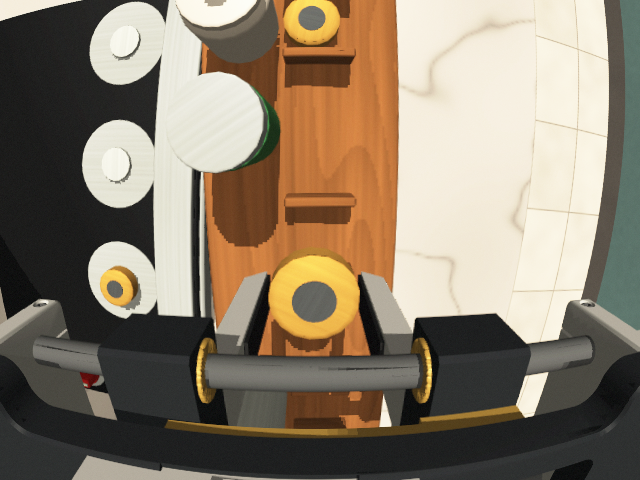

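Emit:
{"name": "apply_moves", "arguments": {"increments": [[[36,-5,-30,-8,0],[36,0,-50,-14,0],[36,0,-50,-14,0],[36,0,-45,-13,0],[36,0,-25,-8,0],[36,0,-5,-2,1.2],[36,0,0,0,1.2],[36,0,0,0,0]]]}}

```text
time: 33.22
eef_pos: [441.8, 29.0, 249.6]
orientation: [0.843, 1.565, -0.731]
ft_force: [-0.1, 0.1, -1.0]
opening: 45.4
```

```bash
python3 go.py 437 31.2 90 0; python3 -c "
from h import *
cap('wrist','w11.png')"
```

```text
pos [441.8  29.  249.6] jaw yaw -0.17 down err 0.33 shift now-axes [159.6  -5.5  -2.8] turn -0.17 shift after turn [159.6  -4.8  -2.2] open 45.4 F [-0.1  0.1 -1. ] t 33.2 q6 -0.01
```

View pics/w11.png

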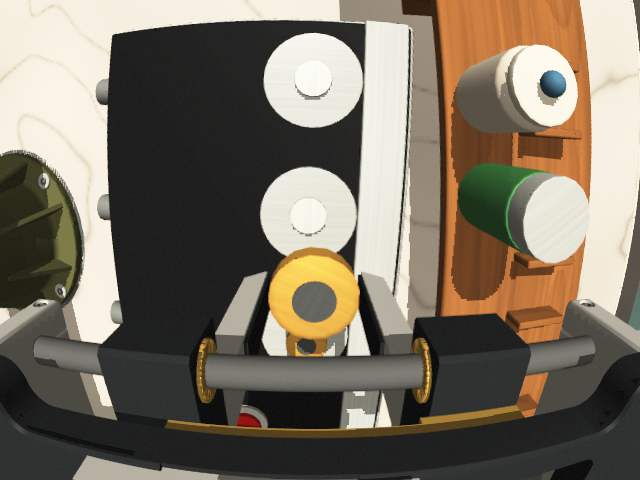

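Emit:
{"name": "apply_moves", "arguments": {"increments": [[[36,0,-4,-2,0],[36,0,0,0,0],[36,40,0,0,0],[36,50,0,0,0],[36,45,0,0,0],[36,18,0,0,0],[36,5,0,0,0],[36,0,0,0,0],[36,0,0,0,0]]]}}

```text
time: 34.4
eef_pos: [440.7, 30.1, 88.6]
orientation: [1.106, 1.562, -0.467]
ft_force: [0.1, 0.5, -1.1]
opening: 45.2
```

```bash
python3 go.py 436.8 31.2 70 0; python3 -c "
from h import *
M=toolpose();d=cap('wrist')
"
```

```text
pos [440.7  30.1  88.6] jaw yaw -0.14 down err 0.51 shift now-axes [18.5 -4.1 -1.1] turn -0.14 shift after turn [18.6 -3.9 -1.1] open 45.2 F [ 0.1  0.5 -1.1] t 34.4 q6 -0.01
```

Emit:
{"name": "apply_moves", "arguments": {"increments": [[[36,8,-3,-1,0],[36,7,0,0,0],[36,3,0,0,0],[36,0,0,0,0],[36,0,0,0,0]]]}}

```text
time: 35.08
eef_pos: [438.0, 31.2, 70.0]
orientation: [1.174, 1.561, -0.399]
ft_force: [0.2, 0.5, -1.6]
opening: 45.1
```

```bash
python3 go.py 436.8 31.2 61 0
```

```text
pos [438.   31.2  70. ] jaw yaw -0.14 down err 0.58 shift now-axes [ 9.  -1.3 -0.1] turn -0.14 shift after turn [ 9.  -1.2 -0. ] open 45.1 F [ 0.2  0.5 -1.6] t 35.1 q6 -0.0
```

Emit:
{"name": "apply_moves", "arguments": {"increments": [[[36,5,-1,0,0],[36,2,0,0,0],[36,1,0,0,0],[36,0,0,0,0],[36,0,0,0,0]]]}}

```text
time: 35.7
eef_pos: [437.2, 31.1, 61.6]
orientation: [1.186, 1.56, -0.387]
ft_force: [0.3, -0.7, -2.0]
opening: 45.1
```

```bash
python3 go.py 436.8 31.2 61 0
```

```text
pos [437.2  31.1  61.6] jaw yaw -0.13 down err 0.6 shift now-axes [ 0.6 -0.4 -0.1] turn -0.13 shift after turn [ 0.6 -0.4 -0.1] open 45.1 F [ 0.3 -0.7 -2. ] t 35.7 q6 -0.0
```

Emit:
{"name": "apply_moves", "arguments": {"increments": [[[36,1,0,0,0],[36,0,0,0,0],[50,0,0,0,0],[60,0,0,0,0],[60,0,0,0,0],[60,-15,0,0,0],[60,-40,0,0,0],[60,-50,0,0,0],[90,-50,0,0,0],[94,-35,0,0,0],[94,0,0,0,0],[94,0,0,0,0]]]}}

```text
time: 37.2
eef_pos: [434.2, 31.9, 262.7]
orientation: [1.293, 1.556, -0.28]
ft_force: [0.1, -0.6, -0.2]
opening: 93.0
```

```bash
python3 go.py 597.4 58 258 2.67; python3 - <<'E'
from m import *
cap('wrist','w12.png')
d=cap('top','t12.png'); P=pts(d);X,Y,Z=P[...,0],P[...,1],P[...,2]
hsv=cv2.cvtColor(d['image'],cv2.COLOR_RGB2HSV)
b=(hsv[...,0]>12)&(hsv[...,0]<30)&(hsv[...,1]>140)&(hsv[...,2]>110)
for o in circ(d,b&(X<520)&(X>350)&(abs(Y)<250)&(Z<90),74): print(o)
for nm,x,y,h in [('green',597,64,112),('tin',608,-203,108)]:
    m=(abs(X-x)<60)&(abs(Y-y)<50)&(Z>121+h-14)&(Z<245)
    print(nm,[ (a,b,c) for _,a,b,c,_ in circ(d,m,np.median(Z[m]))])
E
```

```text
pos [434.2  31.9 262.7] jaw yaw -0.13 down err 0.82 shift now-axes [  6.8 163.  -26.5] turn -2.8 shift after turn [  4.7 164.2 -18.4] open 93.0 F [ 0.1 -0.6 -0.2] t 37.2 q6 -0.01
(array([308., 314.]), 437.9, 30.8, 21.3, 238.5)
(array([378., 313.]), 435.8, -109.3, 22.5, 367.0)
green [(598.1, 62.8, 29.0)]
tin [(610.1, -197.9, 31.5)]
```

View pics/w12.png

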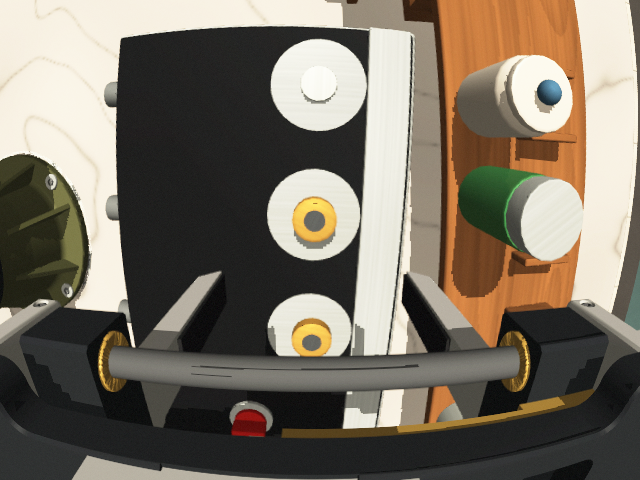

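Cap 2 is on burner 2 at wrist pixel (314,219), reading (437.9,30.8). Now I'll return the green jar, which has to go back by (+1.5,-80.1).

Emit:
{"name": "apply_moves", "arguments": {"increments": [[[94,0,40,-3,-2.7],[94,0,50,-7,0],[94,0,45,-7,0],[94,0,22,-5,0],[94,0,4,-1,0],[94,0,0,0,0],[94,0,0,0,0]]]}}

```text
time: 38.17
eef_pos: [596.1, 60.8, 257.7]
orientation: [0.541, 1.565, -0.984]
ft_force: [-1.0, 1.1, -0.2]
opening: 93.9
```

```bash
python3 go.py 598 62 164 2.67
```

```text
pos [596.1  60.8 257.7] jaw yaw 2.62 down err 0.31 shift now-axes [93.7  1.7 -1.6] turn -0.05 shift after turn [93.7  1.9 -1.2] open 93.9 F [-1.   1.1 -0.2] t 38.2 q6 -0.0
```

Emit:
{"name": "apply_moves", "arguments": {"increments": [[[94,30,1,-1,0],[94,40,0,0,0],[94,20,0,0,0],[94,3,0,0,0],[94,0,0,0,0],[94,0,0,0,0],[60,0,0,0,0],[50,0,0,0,0],[50,0,0,0,0],[50,0,0,0,0],[50,0,0,0,0]]], "grip_force": 20}}

```text
time: 39.55
eef_pos: [596.6, 60.6, 168.7]
orientation: [1.196, 1.558, -0.33]
ft_force: [-0.0, 0.6, 0.2]
opening: 59.7
```

```bash
python3 go.py 598 62 164 2.67
```

```text
pos [596.6  60.6 168.7] jaw yaw 2.58 down err 0.73 shift now-axes [ 4.7  1.4 -1.4] turn -0.09 shift after turn [ 4.7  1.5 -1.4] open 59.7 F [-0.   0.6  0.2] t 39.5 q6 -0.0
```

Emit:
{"name": "apply_moves", "arguments": {"increments": [[[50,-10,0,0,0],[50,-16,0,0,0],[50,0,0,0,0],[50,0,0,26,0],[50,0,0,28,0],[50,0,0,20,0],[50,0,0,6,0],[50,0,0,0,0],[50,0,0,0,0]]]}}

```text
time: 40.67
eef_pos: [599.6, -20.2, 196.7]
orientation: [1.204, 1.559, -0.32]
ft_force: [-0.4, 0.3, -2.0]
opening: 59.4
```

```bash
python3 go.py 600.4 -19.5 169 2.67
```

```text
pos [599.6 -20.2 196.7] jaw yaw 2.66 down err 0.66 shift now-axes [27.7  0.5 -0.7] turn -0.01 shift after turn [27.7  0.8 -0.6] open 59.4 F [-0.4  0.3 -2. ] t 40.7 q6 -0.14
```

Emit:
{"name": "apply_moves", "arguments": {"increments": [[[50,12,0,0,0],[50,11,0,0,0],[50,3,0,0,0],[50,0,0,0,0],[50,0,0,0,0],[50,2,0,0,0],[50,0,0,0,0],[50,0,0,0,0]]]}}

```text
time: 41.68
eef_pos: [600.3, -19.0, 168.5]
orientation: [1.247, 1.557, -0.276]
ft_force: [0.1, -0.7, -3.0]
opening: 58.8
```

Emit:
{"name": "apply_moves", "arguments": {"increments": [[[50,2,0,0,0],[50,0,0,0,0],[50,0,0,0,0],[75,0,0,0,0],[94,0,0,0,0],[94,0,0,0,0],[94,-20,0,0,0],[94,-40,0,0,0],[94,-32,0,0,0],[94,0,0,0,0],[94,0,0,-40,0],[94,0,0,-50,0]]]}}

```text
time: 43.18
eef_pos: [594.7, 70.5, 259.4]
orientation: [1.187, 1.558, -0.34]
ft_force: [1.3, -0.5, -0.4]
opening: 94.1
```

Emit:
{"name": "apply_moves", "arguments": {"increments": [[[94,0,0,-40,0],[94,0,0,-25,0],[94,0,0,-8,0],[94,0,0,0,0],[94,0,0,0,0]]]}}

```text
time: 43.8
eef_pos: [590.0, 146.7, 253.8]
orientation: [0.755, 1.563, -0.771]
ft_force: [0.7, -0.0, -0.2]
opening: 94.2
```

```bash
python3 go.py 592 150 164 2.67; python3 - <<'E'
from m import *
M=toolpose();cap('wrist','w13.png')
d=cap('top','t13.png'); P=pts(d);X,Y,Z=P[...,0],P[...,1],P[...,2]
for nm,x,y,h in [('green',599,-18,112),('tin',608,-203,108)]:
    m=(abs(X-x)<60)&(abs(Y-y)<50)&(Z>121+h-14)&(Z<245)
    print(nm,[ (a,b,c) for _,a,b,c,_ in circ(d,m,np.median(Z[m]))])
E
```

```text
pos [590.  146.7 253.8] jaw yaw 2.61 down err 0.44 shift now-axes [89.8  1.7 -3.7] turn -0.06 shift after turn [89.8  2.1 -3.2] open 94.2 F [ 0.7 -0.  -0.2] t 43.8 q6 0.14
green [(601.6, -15.8, 29.1)]
tin [(609.8, -198.1, 31.3)]
```

View pics/w13.png

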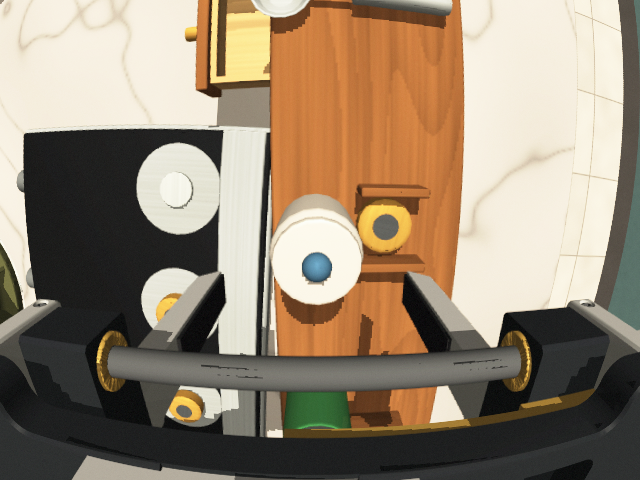

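Emit:
{"name": "apply_moves", "arguments": {"increments": [[[94,30,2,-4,0],[94,35,0,0,0],[94,19,0,0,0],[94,3,0,0,0],[94,0,0,0,0],[94,0,0,0,0],[60,0,0,0,0],[50,0,0,0,0],[50,0,0,0,0],[50,0,0,0,0],[50,0,0,0,0]]], "grip_force": 25}}

```text
time: 45.28
eef_pos: [594.3, 147.4, 168.9]
orientation: [1.179, 1.558, -0.351]
ft_force: [-0.2, 1.0, -0.0]
opening: 61.8
```

Emit:
{"name": "apply_moves", "arguments": {"increments": [[[50,-10,0,0,0],[50,-18,0,0,0],[50,0,0,0,0],[50,0,0,26,0],[50,0,0,28,0],[50,0,0,22,0],[50,0,0,5,0],[50,0,0,0,0],[50,0,0,0,0]]]}}

```text
time: 46.4
eef_pos: [596.8, 65.9, 198.1]
orientation: [1.132, 1.56, -0.396]
ft_force: [-0.2, 0.6, -4.8]
opening: 61.8
```

```bash
python3 go.py 596 67 164 2.67
```

```text
pos [596.8  65.9 198.1] jaw yaw 2.45 down err 0.62 shift now-axes [34.1 -1.1 -1.3] turn -0.22 shift after turn [34.1 -0.7 -1.1] open 61.8 F [-0.2  0.6 -4.8] t 46.4 q6 0.01
```

Emit:
{"name": "apply_moves", "arguments": {"increments": [[[50,12,0,0,0],[50,12,0,0,0],[50,3,0,0,0],[50,0,0,0,0],[50,2,0,0,0],[50,0,0,0,0],[50,0,0,0,0]]]}}

```text
time: 47.28
eef_pos: [597.1, 67.2, 169.1]
orientation: [1.185, 1.559, -0.341]
ft_force: [0.1, 0.2, -4.6]
opening: 62.0
```

Emit:
{"name": "apply_moves", "arguments": {"increments": [[[50,2,0,0,0],[50,0,0,0,0],[50,0,0,0,0]]]}}

```text
time: 47.65
eef_pos: [597.4, 67.2, 168.9]
orientation: [1.232, 1.557, -0.295]
ft_force: [-1.4, 0.7, -2.0]
opening: 61.5
```

Emit:
{"name": "apply_moves", "arguments": {"increments": [[[75,0,0,0,0],[94,0,0,0,0],[94,0,0,0,0],[94,-20,0,0,0],[94,-40,0,0,0],[94,-32,0,0,0],[94,0,0,0,0],[94,0,28,-40,0],[94,0,25,-40,0],[94,0,3,-5,0],[94,0,0,0,0],[94,0,0,0,0]]]}}

```text
time: 49.15
eef_pos: [649.0, 155.3, 259.2]
orientation: [1.006, 1.56, -0.523]
ft_force: [-0.5, -0.4, 0.5]
opening: 94.5
```

```bash
python3 go.py 650 156.5 124.5 2.67;python3 capw.py w14.png 138
```

```text
pos [649.  155.3 259.2] jaw yaw 2.42 down err 0.6 shift now-axes [134.7  -0.2  -1.9] turn -0.25 shift after turn [134.7   1.   -1.1] open 94.5 F [-0.5 -0.4  0.5] t 49.1 q6 0.14
[313. 231.] 648.39306640625 158.71343994140625 22.37647247314453
```

View pics/w14.png

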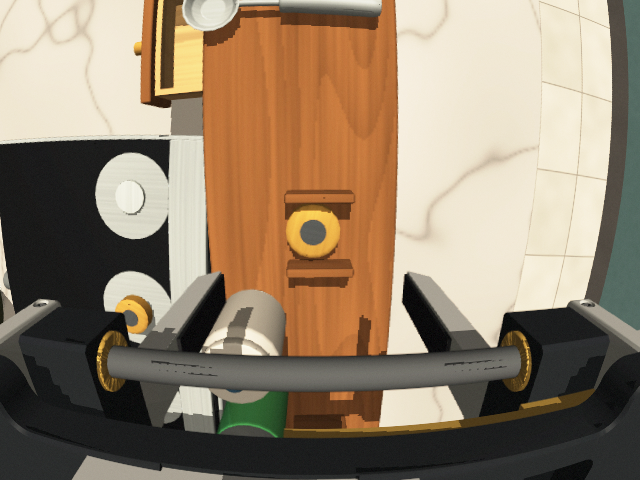

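Cap 1, at (313,231), measures (648.4,158.7) here and (650.2,157.1) from the top view. Descending.

Emit:
{"name": "apply_moves", "arguments": {"increments": [[[90,0,0,-2,0],[90,0,0,0,0],[90,35,0,0,0],[90,40,0,0,0],[90,25,0,0,0],[90,3,0,0,0],[90,0,0,0,0],[90,0,0,0,0]]]}}

```text
time: 50.2
eef_pos: [650.9, 154.9, 158.2]
orientation: [1.275, 1.554, -0.257]
ft_force: [-0.5, -0.8, -0.1]
opening: 89.8
```

```bash
python3 go.py 649.3 157.7 124.5 2.67
```

```text
pos [650.9 154.9 158.2] jaw yaw 2.27 down err 0.94 shift now-axes [33.7 -2.  -3. ] turn -0.4 shift after turn [33.7 -1.5 -2.9] open 89.8 F [-0.5 -0.8 -0.1] t 50.2 q6 0.14
```

Emit:
{"name": "apply_moves", "arguments": {"increments": [[[90,16,-1,-3,0],[90,12,0,0,0],[90,4,0,0,0],[90,0,0,0,0],[90,0,0,0,0]]]}}

```text
time: 50.82
eef_pos: [650.6, 158.0, 125.0]
orientation: [1.307, 1.553, -0.224]
ft_force: [-0.4, 0.1, -0.5]
opening: 90.2
```

```bash
python3 go.py 649.3 157.7 124.5 2.67
```

```text
pos [650.6 158.  125. ] jaw yaw 2.27 down err 1.01 shift now-axes [ 0.5 -1.3  0.3] turn -0.4 shift after turn [ 0.5 -1.3  0.3] open 90.2 F [-0.4  0.1 -0.5] t 50.8 q6 0.15
```

Emit:
{"name": "apply_moves", "arguments": {"increments": [[[60,0,0,0,0],[36,0,0,0,0],[36,0,0,0,0],[36,0,0,0,0],[36,0,0,0,0],[36,-15,0,0,0],[36,-35,0,0,0],[36,-40,0,0,0],[36,-35,0,0,0],[36,0,0,0,0],[36,0,0,0,0]]]}}

```text
time: 52.2
eef_pos: [647.8, 158.4, 257.0]
orientation: [1.331, 1.552, -0.2]
ft_force: [0.0, 0.1, -1.1]
opening: 44.9
```

```bash
python3 go.py 441 170.5 250 0; python3 -c "
from h import *
cap('wrist','w15.png')"
```

```text
pos [647.8 158.4 257. ] jaw yaw 2.27 down err 1.06 shift now-axes [   3.2 -206.3  -20.3] turn 2.27 shift after turn [   7.  -206.8  -12.1] open 44.9 F [ 0.   0.1 -1.1] t 52.2 q6 0.15
```

View pics/w15.png

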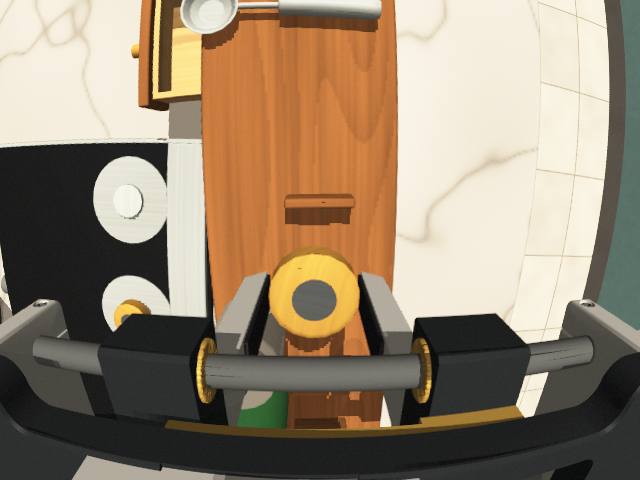

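Emit:
{"name": "apply_moves", "arguments": {"increments": [[[36,-5,-30,-2,0],[36,0,-50,-4,0],[36,0,-50,-4,0],[36,0,-40,-4,0],[36,0,-25,-2,0],[36,0,-5,-1,1.1],[36,0,0,0,1.1],[36,0,0,0,0]]]}}

```text
time: 53.25
eef_pos: [440.0, 166.7, 250.0]
orientation: [0.723, 1.562, -0.85]
ft_force: [0.1, -0.5, -1.4]
opening: 45.2
```

```bash
python3 go.py 440.8 171 88 0; python3 -c "
from h import *
M=toolpose();cap('wrist','w16.png')"
```

```text
pos [440.  166.7 250. ] jaw yaw -0.13 down err 0.51 shift now-axes [162.   -0.2  -5.4] turn -0.13 shift after turn [162.    0.8  -4.3] open 45.2 F [ 0.1 -0.5 -1.4] t 53.2 q6 0.29
```

View pics/w16.png

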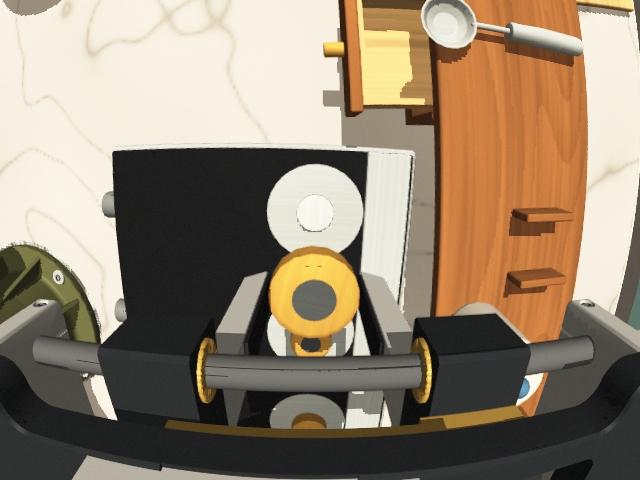

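Emit:
{"name": "apply_moves", "arguments": {"increments": [[[36,0,0,-4,0],[36,0,0,0,0],[36,40,0,0,0],[36,50,0,0,0],[36,45,0,0,0],[36,18,0,0,0],[36,5,0,0,0],[36,0,0,0,0],[36,0,0,0,0]]]}}

```text
time: 54.42
eef_pos: [443.5, 170.3, 88.7]
orientation: [0.991, 1.56, -0.582]
ft_force: [-0.1, -0.2, -1.8]
opening: 45.2
```

```bash
python3 go.py 440.8 171 70 0
```

```text
pos [443.5 170.3  88.7] jaw yaw -0.11 down err 0.61 shift now-axes [18.7 -2.9 -0.8] turn -0.11 shift after turn [18.7 -2.7 -0.7] open 45.2 F [-0.1 -0.2 -1.8] t 54.4 q6 0.3
```

Emit:
{"name": "apply_moves", "arguments": {"increments": [[[36,8,-2,-1,0],[36,7,0,0,0],[36,3,0,0,0],[36,0,0,0,0],[36,0,0,0,0],[36,5,0,0,0],[36,2,0,0,0],[36,1,0,0,0],[36,0,0,0,0],[36,0,0,0,0]]]}}

```text
time: 55.68
eef_pos: [442.4, 171.4, 62.2]
orientation: [1.145, 1.558, -0.428]
ft_force: [0.4, 1.1, -1.3]
opening: 45.1
```

```bash
python3 go.py 440.8 171 61 0
```

```text
pos [442.4 171.4  62.2] jaw yaw -0.1 down err 0.71 shift now-axes [ 1.2 -1.6  0.4] turn -0.1 shift after turn [ 1.2 -1.6  0.4] open 45.1 F [ 0.4  1.1 -1.3] t 55.7 q6 0.3
```

Emit:
{"name": "apply_moves", "arguments": {"increments": [[[36,1.5,-1,0,0],[36,0,0,0,0],[50,0,0,0,0],[60,0,0,0,0],[60,0,0,0,0],[60,-15,0,0,0],[60,-40,0,0,0],[60,-50,0,0,0],[90,-50,0,0,0],[94,-35,0,0,0],[94,0,0,0,0],[94,0,0,0,0]]]}}

```text
time: 57.18
eef_pos: [438.4, 172.2, 263.0]
orientation: [1.353, 1.554, -0.22]
ft_force: [-1.3, 0.0, 0.3]
opening: 93.7
```

```bash
cat > chk.py <<'E'
from m import *
import sys
cap('wrist','w%s.png'%sys.argv[1])
d=cap('top','t%s.png'%sys.argv[1]); P=pts(d);X,Y,Z=P[...,0],P[...,1],P[...,2]
hsv=cv2.cvtColor(d['image'],cv2.COLOR_RGB2HSV)
b=(hsv[...,0]>12)&(hsv[...,0]<30)&(hsv[...,1]>140)&(hsv[...,2]>110)
for o in circ(d,b&(X<520)&(X>350)&(abs(Y)<250)&(Z<90),74): print(o)
m=(X>540)&(X<660)&(abs(Y)<260)&(Z>215)&(Z<245)
print([o for o in circ(d,m,230)])
E
python3 go.py 597.4 67 258 2.67; python3 chk.py 17
```

```text
pos [438.4 172.2 263. ] jaw yaw -0.1 down err 0.97 shift now-axes [  8.1 159.1 104.9] turn -2.77 shift after turn [  5.  153.9 112.5] open 93.7 F [-1.3  0.   0.3] t 57.2 q6 0.3
(array([308., 313.]), 439.2, 29.1, 22.2, 361.5)
(array([238., 312.]), 444.0, 170.1, 22.3, 362.0)
[(array([281., 228.]), 597.0, 68.9, 27.4, 799.0), (array([332., 224.]), 601.8, -15.9, 29.4, 902.5), (array([441., 217.]), 609.4, -198.2, 31.3, 991.0)]
```

View pics/w17.png

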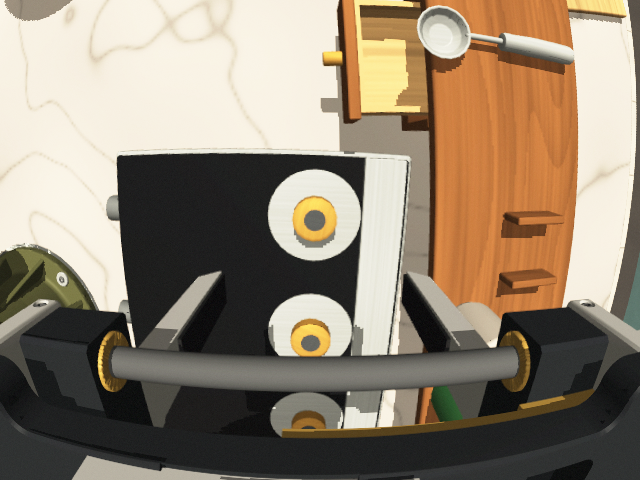

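View pics/t17.png

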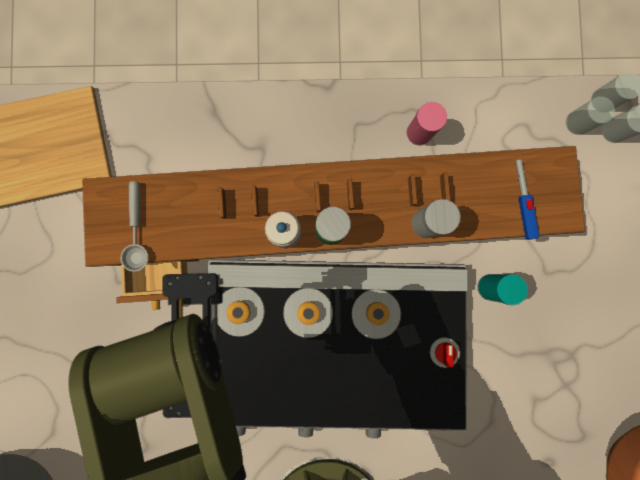

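All three caps sit centred on their discs. Now I'll return the pickle jar, which needs about +79 in y.

Emit:
{"name": "apply_moves", "arguments": {"increments": [[[94,0,30,24,-2.7],[94,0,38,28,0],[94,0,36,28,0],[94,0,28,20,0],[94,0,10,5,0],[94,0,0,0,0],[94,0,0,0,0]]]}}

```text
time: 58.15
eef_pos: [585.6, 70.6, 258.7]
orientation: [0.791, 1.564, -0.731]
ft_force: [0.5, -0.9, 0.0]
opening: 93.8
```

```bash
python3 go.py 597.4 68 164 2.67
```

```text
pos [585.6  70.6 258.7] jaw yaw 2.81 down err 0.38 shift now-axes [94.7 11.3  2.7] turn 0.14 shift after turn [94.7 11.7  3.1] open 93.8 F [ 0.5 -0.9  0. ] t 58.1 q6 0.01
```

Emit:
{"name": "apply_moves", "arguments": {"increments": [[[94,0,10,2,0],[94,0,0,0,0],[94,30,0,0,0],[94,40,0,0,0],[94,20,0,0,0],[94,3,0,0,0],[94,0,0,0,0],[60,0,0,0,0],[50,0,0,0,0],[50,0,0,0,0],[50,0,0,0,0],[50,0,0,0,0]]]}}

```text
time: 59.65
eef_pos: [597.1, 71.0, 168.5]
orientation: [1.23, 1.558, -0.289]
ft_force: [0.2, 0.5, -1.3]
opening: 61.7
```

```bash
python3 go.py 592 147 169 2.67
```

```text
pos [597.1  71.  168.5] jaw yaw 2.98 down err 0.76 shift now-axes [ -0.9  -1.2 -76.2] turn 0.31 shift after turn [ -0.5  -1.6 -76.2] open 61.7 F [ 0.2  0.5 -1.3] t 59.6 q6 0.01
```

Emit:
{"name": "apply_moves", "arguments": {"increments": [[[50,-10,0,0,0],[50,-16,0,0,0],[50,0,0,0,0],[50,0,0,-26,0],[50,0,0,-28,0],[50,0,0,-21,0],[50,0,0,-6,0],[50,0,0,0,0],[50,0,0,0,0]]]}}

```text
time: 60.78
eef_pos: [592.1, 152.9, 194.9]
orientation: [1.093, 1.56, -0.427]
ft_force: [-0.0, -0.1, -5.8]
opening: 61.6
```

```bash
python3 go.py 593.5 151.2 169 2.67
```

```text
pos [592.1 152.9 194.9] jaw yaw 2.9 down err 0.65 shift now-axes [25.9  1.   1.6] turn 0.23 shift after turn [25.9  1.3  1.7] open 61.6 F [-0.  -0.1 -5.8] t 60.8 q6 0.15
```

Emit:
{"name": "apply_moves", "arguments": {"increments": [[[50,10,0,1,0],[50,11,0,0,0],[50,3,0,0,0],[50,0,0,0,0],[50,2,0,0,0],[50,0,0,0,0],[50,0,0,0,0]]]}}

```text
time: 61.65
eef_pos: [592.7, 150.3, 169.1]
orientation: [1.141, 1.558, -0.381]
ft_force: [0.9, -0.1, -4.5]
opening: 62.0
```

Emit:
{"name": "apply_moves", "arguments": {"increments": [[[50,2,0,0,0],[50,0,0,0,0],[50,0,0,0,0]]]}}

```text
time: 62.02
eef_pos: [593.1, 150.3, 168.5]
orientation: [1.193, 1.557, -0.329]
ft_force: [-1.3, 0.3, -2.7]
opening: 62.2
```

Emit:
{"name": "apply_moves", "arguments": {"increments": [[[75,1,0,0,0],[94,0,0,0,0],[94,0,0,0,0],[94,-20,0,0,0],[94,-40,0,0,0],[94,-40,0,0,0],[94,0,0,0,0],[94,0,-35,25,0],[94,0,-45,40,0],[94,0,-45,40,0],[94,0,-45,40,0],[94,0,-30,40,0]]]}}

```text
time: 63.52
eef_pos: [395.3, -46.8, 262.9]
orientation: [1.02, 1.561, -0.498]
ft_force: [1.1, 0.0, 0.7]
opening: 94.1
```

Emit:
{"name": "apply_moves", "arguments": {"increments": [[[94,0,0,45,0],[94,0,0,50,0],[94,0,0,40,0],[94,0,0,20,0],[94,0,0,0,0],[94,0,0,0,0]]]}}

```text
time: 64.28
eef_pos: [399.8, -207.2, 259.4]
orientation: [1.11, 1.565, -0.411]
ft_force: [0.7, 0.7, -0.3]
opening: 94.0
```

```bash
python3 go.py 350 -238 250 2.67; python3 chk.py 18; python3 - <<'E'
from m import *
d=cap('side','s18.png')
d=cap('top'); P=pts(d);I=d['image']; hsv=cv2.cvtColor(I,cv2.COLOR_RGB2HSV);X,Y,Z=P[...,0],P[...,1],P[...,2]
m=(hsv[...,1]>120)&((hsv[...,0]<8)|(hsv[...,0]>172))&(X<420)&(X>300)&(Y<-150)&(Y>-300)
w=m&(Z>82); print(w.sum(),X[w].mean(),Y[w].mean(),np.median(Z[w]))
E
```

```text
pos [ 399.8 -207.2  259.4] jaw yaw 2.84 down err 0.32 shift now-axes [  9.3 -51.3  28.3] turn 0.17 shift after turn [  9.4 -51.1  28.4] open 94.0 F [ 0.7  0.7 -0.3] t 64.3 q6 -0.61
(array([378., 313.]), 435.8, -109.3, 22.5, 367.0)
(array([308., 313.]), 439.2, 29.1, 22.2, 361.5)
(array([238., 312.]), 444.0, 170.1, 22.3, 360.0)
[(array([234., 231.]), 593.2, 146.8, 27.5, 810.0), (array([332., 224.]), 601.8, -15.9, 29.4, 901.0), (array([441., 217.]), 609.4, -198.2, 31.3, 990.0)]
150 351.14082071561 -243.2790146409242 90.59956875500495
```

View pics/w18.png

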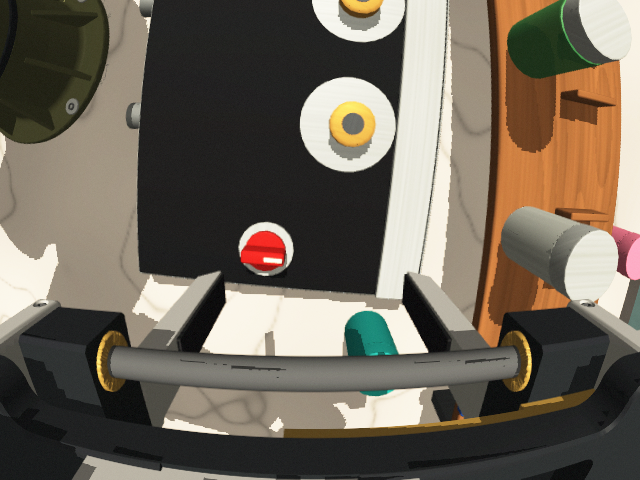

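View pics/s18.png

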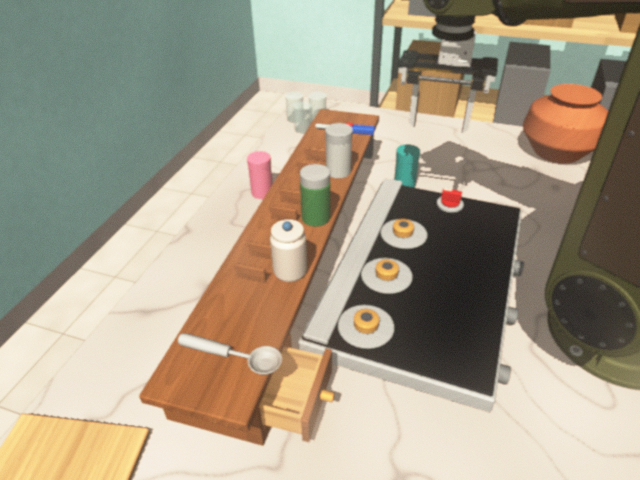

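View pics/t18.png

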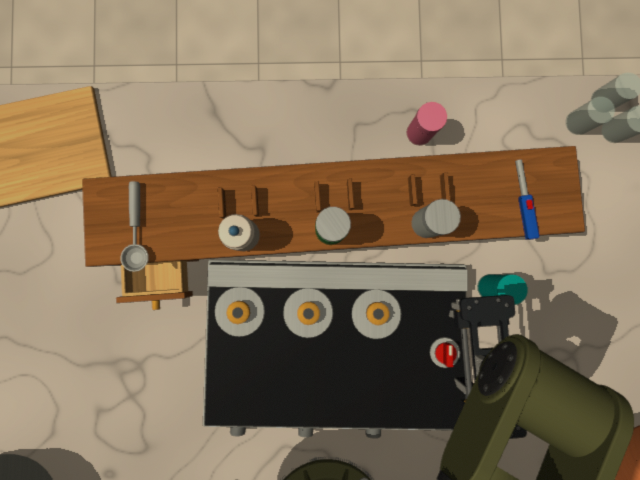

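Caps and containers all check out: pickle (593.2,146.8), green (601.8,-15.9), tin (609.4,-198.2), each within 3 mm of home. Next is the knob's axis and angle.

```bash
python3 - <<'E'
from m import *
M=toolpose(); d=cap('wrist'); I=d['image']; hsv=cv2.cvtColor(I,cv2.COLOR_RGB2HSV)
c=I[200:300,210:320]; cv2.imwrite('pics/k.png',cv2.resize(c,None,fx=6,fy=6,interpolation=cv2.INTER_CUBIC)[:,:,::-1])
# white base ring at hob top
print(wworld(266,249,52,d,M),wworld(264,248,90,d,M))
e=cap('top'); c=e['image'][330:375,420:470]; cv2.imwrite('pics/k2.png',cv2.resize(c,None,fx=10,fy=10,interpolation=cv2.INTER_CUBIC)[:,:,::-1])
e=cap('side'); c=e['image'][175:225,420:480]; cv2.imwrite('pics/k3.png',cv2.resize(c,None,fx=10,fy=10,interpolation=cv2.INTER_CUBIC)[:,:,::-1])
E
```

```text
[ 350.75448493 -246.58712726   52.        ] [ 353.02276174 -234.66520531   90.        ]
```

View pics/k.png

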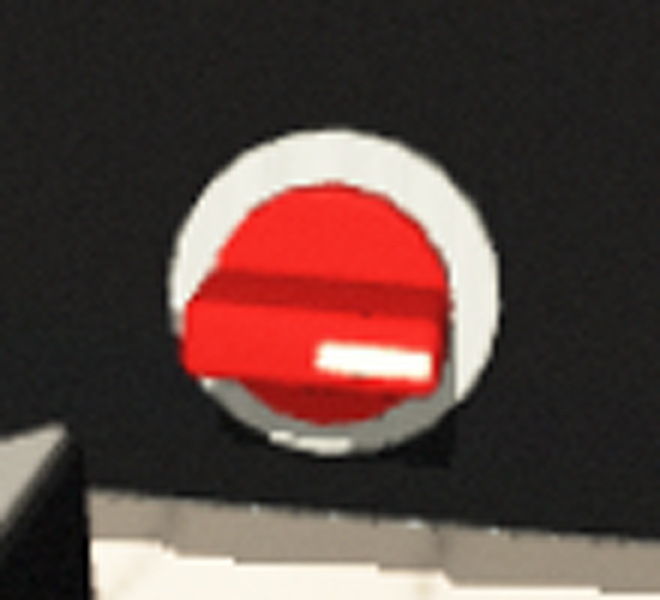

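View pics/k2.png

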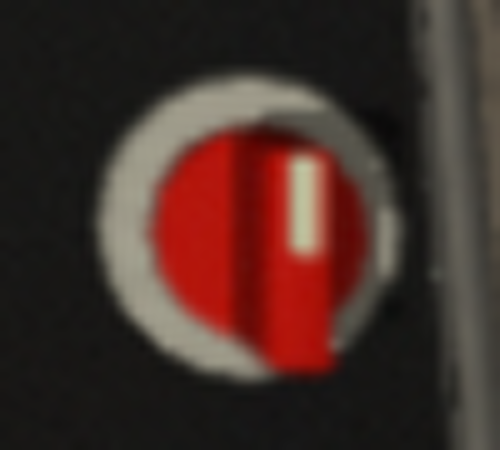

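View pics/k3.png

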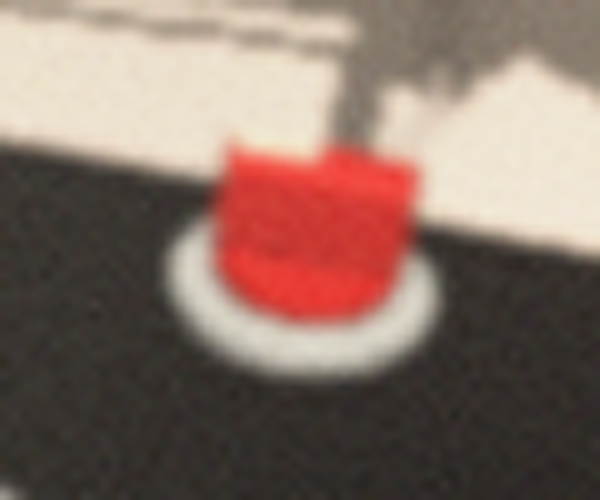

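```bash
python3 - <<'E'
from m import *
M=toolpose(); d=cap('wrist'); e=cap('top'); s=cap('side')
print('ring w',wworld(265.8,248.6,52,d,M),'t',world(e,445,352.6,52),'s',world(s,420+30.3,175+27.5,52))
print('bar w',wworld(262.5,257.5,90,d,M),'t',world(e,449.9,355.3,90))
a=wworld(210+185/6,200+338/6,90,d,M);b=wworld(210+443/6,200+353/6,90,d,M); v=b-a
print('bar ang',np.degrees(np.arctan2(v[1],v[0])),np.linalg.norm(v))
print('burners top ang',np.degrees(np.arctan2(441.3-433.5,279.3)))
print(bot.read_state()['joint_positions'])
E
python3 go.py 350 -243 150 88.5
```

```text
ring w [ 350.54812563 -246.46505411   52.        ] t [ 350.12318215 -248.06032666   52.        ] s [ 349.96390827 -252.01470224   52.        ]
bar w [ 351.6778395  -244.82947227   90.        ] t [ 352.27156548 -246.38366682   90.        ]
bar ang -0.4456506807582753 43.08605708252088
burners top ang 1.5996811720187345
[-5.60728197e-01  3.02970977e-02  1.70704736e+00  6.91671160e-04
  1.39769303e+00 -6.10521830e-01]
pos [ 399.9 -207.7  260.1] jaw yaw 2.85 down err 0.38 shift now-axes [109.9 -52.3  32.4] turn -85.65 shift after turn [110.1 -36.6 -49. ] open 93.5 F [ 0.4 -0.5  0.8] t 64.8 q6 -0.61
```

Emit:
{"name": "apply_moves", "arguments": {"increments": [[[94,5,0,0,-10.5],[94,5,0,0,-10.5],[94,5,0,0,-10.5],[94,5,0,0,-10.5],[94,5,0,0,-10.5],[94,5,0,0,-10.5],[94,5,0,0,-10.5],[94,5,0,0,-10],[94,0,0,0,0],[94,0,0,0,0]]]}}

```text
time: 66.03
eef_pos: [400.4, -207.6, 219.3]
orientation: [-0.427, 1.563, -0.459]
ft_force: [-0.4, -0.2, -0.4]
opening: 93.8
```

```bash
python3 go.py 351 -246.3 150 89
```

```text
pos [ 400.4 -207.6  219.3] jaw yaw 88.17 down err 0.43 shift now-axes [ 69.1 -40.  -48.6] turn -0.83 shift after turn [ 69.3 -39.5 -48.7] open 93.8 F [-0.4 -0.2 -0.4] t 66.0 q6 -2.1
```

Emit:
{"name": "apply_moves", "arguments": {"increments": [[[94,0,-20,-22,-0.8],[94,20,-14,-20,0],[94,30,-5,-6,0],[94,15,0,0,0],[94,0,0,0,0],[94,0,0,0,0]]]}}

```text
time: 66.78
eef_pos: [351.2, -247.3, 154.7]
orientation: [-0.497, 1.56, -0.532]
ft_force: [-0.4, 0.3, 0.1]
opening: 93.7
```

```bash
python3 go.py 351 -246.3 72 89;python3 -c "
from h import *
M=toolpose();d=cap('wrist','w20.png')"
```

```text
pos [ 351.2 -247.3  154.7] jaw yaw 87.98 down err 0.64 shift now-axes [82.7  1.5 -1.1] turn -1.02 shift after turn [82.7  1.  -0.2] open 93.7 F [-0.4  0.3  0.1] t 66.8 q6 -2.24
```

View pics/w20.png

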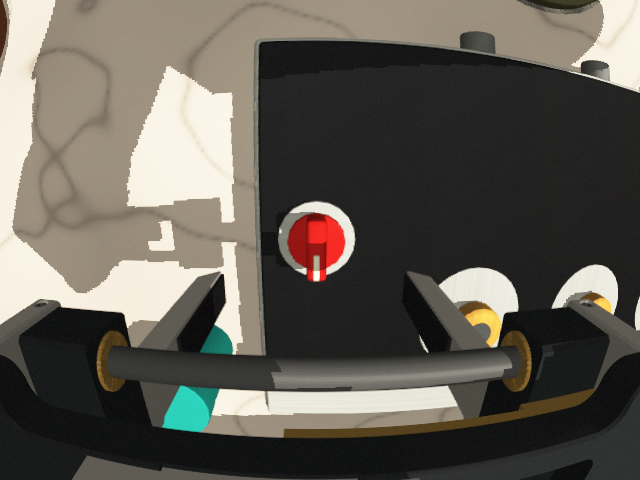

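```bash
python3 - <<'E'
from m import *
M=toolpose(); d=cap('wrist');print('ring',wworld(317,238.5,52,d,M))
c=d['image'][190:300,270:370]; cv2.imwrite('pics/k4.png',cv2.resize(c,None,fx=5,fy=5,interpolation=cv2.INTER_CUBIC)[:,:,::-1])
for p in [(308,215),(325,215),(307,280),(326,280),(316.5,247)]: print(p,wworld(*p,90,d,M).round(1))
E
```

```text
ring [ 350.52959055 -244.55076068   52.        ]
(308, 215) [ 324.2 -249.8   90. ]
(325, 215) [ 324.6 -238.5   90. ]
(307, 280) [ 370.4 -252.3   90. ]
(326, 280) [ 370.9 -239.    90. ]
(316.5, 247) [ 346.6 -244.9   90. ]
```

View pics/k4.png

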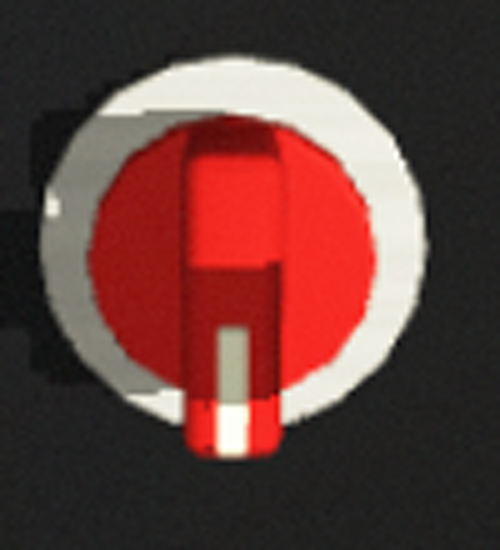

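Emit:
{"name": "apply_moves", "arguments": {"increments": [[[60,20,1.5,0,0],[60,30,0,0,0],[60,12,0,0,0],[60,2,0,0,0],[60,0,0,0,0],[60,0,0,0,0]]]}}

```text
time: 67.62
eef_pos: [354.3, -247.5, 93.3]
orientation: [-0.563, 1.552, -0.598]
ft_force: [-0.3, -0.5, 0.8]
opening: 60.2
```

```bash
python3 go.py 350.5 -245.5 72 88
```

```text
pos [ 354.3 -247.5   93.3] jaw yaw 87.97 down err 1.07 shift now-axes [21.2  2.1 -4.2] turn -0.03 shift after turn [21.3  1.9 -3.8] open 60.2 F [-0.3 -0.5  0.8] t 67.6 q6 -2.23
```

Emit:
{"name": "apply_moves", "arguments": {"increments": [[[60,8,1.5,-4,0],[60,8,0,0,0],[60,3,0,0,0],[60,0,0,0,0],[60,0,0,0,0]]]}}

```text
time: 68.25
eef_pos: [350.5, -246.1, 73.4]
orientation: [-0.566, 1.551, -0.601]
ft_force: [0.4, 0.2, 0.4]
opening: 60.3
```

```bash
python3 go.py 350.5 -245.5 72 88
```

```text
pos [ 350.5 -246.1   73.4] jaw yaw 87.97 down err 1.11 shift now-axes [ 1.4  0.6 -0. ] turn -0.03 shift after turn [ 1.4  0.6 -0. ] open 60.3 F [0.4 0.2 0.4] t 68.2 q6 -2.24
```

Emit:
{"name": "apply_moves", "arguments": {"increments": [[[30,0,0,0,0],[8,0,0,0,0],[8,0,0,0,0],[8,0,0,0,0],[8,0,0,0,0]]], "grip_force": 25}}

```text
time: 68.88
eef_pos: [350.7, -246.2, 73.8]
orientation: [-0.564, 1.551, -0.599]
ft_force: [0.5, 9.2, 2.7]
opening: 13.8
```

Emit:
{"name": "apply_moves", "arguments": {"increments": [[[8,0,0,0,6],[8,0,0,0,10],[8,0,0,0,10],[8,0,0,0,10],[8,0,0,0,10],[8,0,0,0,0]]]}}

```text
time: 69.62
eef_pos: [350.7, -246.0, 73.8]
orientation: [0.256, 1.551, -0.605]
ft_force: [0.7, 0.4, 0.3]
opening: 13.9
```

```bash
python3 go.py 350.5 -246 73 88; python3 -c "
from h import *
print(bot.read_state()['moment']);d=cap('wrist','w21.png')"
```

```text
pos [ 350.7 -246.    73.8] jaw yaw 40.69 down err 1.12 shift now-axes [ 0.8 -0.1 -0.1] turn -47.31 shift after turn [ 0.8 -0.  -0.2] open 13.9 F [0.7 0.4 0.3] t 69.6 q6 -1.41
[-0.02910494 -0.04084273  0.11343865]
```

View pics/w21.png

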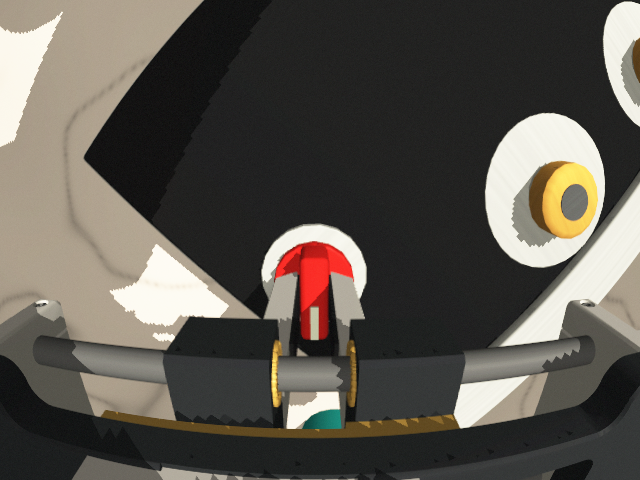

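The knob turns with the gripper and is about 47° round. Continuing to the stop at 68.8°.

Emit:
{"name": "apply_moves", "arguments": {"increments": [[[8,0,0,0,8],[8,0,0,0,8],[8,0,0,0,3],[8,0,0,0,0]]]}}

```text
time: 70.18
eef_pos: [350.7, -245.9, 73.7]
orientation: [0.569, 1.551, -0.613]
ft_force: [1.0, -0.0, -0.4]
opening: 13.5
```

```bash
python3 go.py 350.5 -246 73 88; python3 -c "
from h import *
print(bot.read_state()['moment'])"
```

```text
pos [ 350.7 -245.9   73.7] jaw yaw 22.29 down err 1.11 shift now-axes [ 0.7 -0.2 -0. ] turn -65.71 shift after turn [ 0.7 -0.1 -0.2] open 13.5 F [ 1.  -0.  -0.4] t 70.2 q6 -1.09
[-0.09453073  0.08648753  0.07286114]
```

Emit:
{"name": "apply_moves", "arguments": {"increments": [[[8,0,0,0,3],[8,0,0,0,2],[8,0,0,0,2],[8,0,0,0,1.5],[8,0,0,0,1.5],[8,0,0,0,1.5]]]}}

```text
time: 70.92
eef_pos: [350.7, -245.5, 73.7]
orientation: [0.774, 1.552, -0.605]
ft_force: [-0.1, 2.5, 1.2]
opening: 15.1
```

```bash
python3 go.py 350.5 -246 73 88; python3 -c "
from h import *
print(bot.read_state()['moment'])
d=cap('wrist','w22.png')"
```

```text
pos [ 350.7 -245.5   73.7] jaw yaw 10.98 down err 1.08 shift now-axes [ 0.7 -0.2  0.4] turn -77.02 shift after turn [ 0.7 -0.5 -0.1] open 15.1 F [-0.1  2.5  1.2] t 70.9 q6 -0.89
[ 0.59211989 -0.03652371  0.60835509]
```

View pics/w22.png

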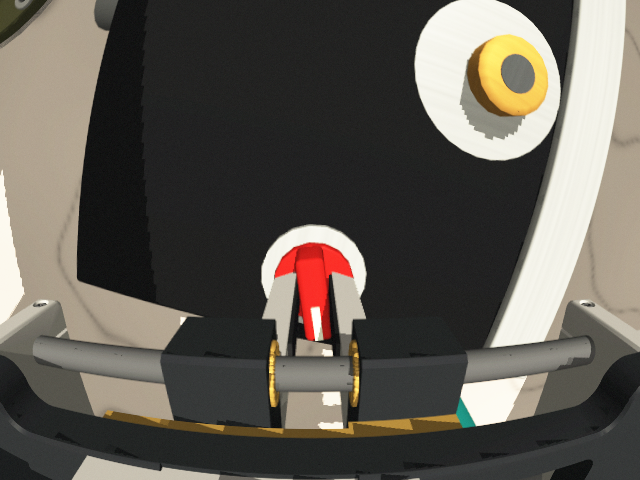

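The jaws are now 77° round, past the 68.8° stop. The bar has skewed slightly in the pads and the moment has risen to 0.6 N m, so the stop is reached. Releasing.

Emit:
{"name": "apply_moves", "arguments": {"increments": [[[8,0,0,0,0],[60,0,0,0,0],[94,0,0,0,0],[94,0,0,0,0],[94,0,0,0,0],[94,0,0,0,0],[94,-15,0,0,0],[94,-40,0,0,0],[94,-50,0,0,0],[94,-40,0,0,0],[94,0,0,0,0],[94,0,0,0,0]]]}}

```text
time: 72.47
eef_pos: [347.7, -244.0, 222.2]
orientation: [0.776, 1.553, -0.606]
ft_force: [0.0, 0.9, -0.0]
opening: 94.3
```

```bash
python3 go.py 350.5 -246 73 88; python3 chk.py 23; python3 -c "
from h import *
d=cap('side','s23.png')"
```

```text
pos [ 347.7 -244.   222.2] jaw yaw 10.81 down err 1.02 shift now-axes [149.2   0.5   0.6] turn -77.19 shift after turn [149.2  -1.9   2.9] open 94.3 F [ 0.   0.9 -0. ] t 72.5 q6 -0.89
(array([378., 313.]), 435.9, -109.2, 22.5, 367.0)
(array([308., 313.]), 439.1, 29.2, 22.1, 358.0)
(array([237., 312.]), 443.9, 170.3, 22.1, 359.0)
[(array([234., 231.]), 593.2, 146.8, 27.5, 809.0), (array([332., 224.]), 601.8, -15.9, 29.4, 901.5), (array([441., 217.]), 609.8, -197.9, 31.3, 993.5)]
```

View pics/w23.png

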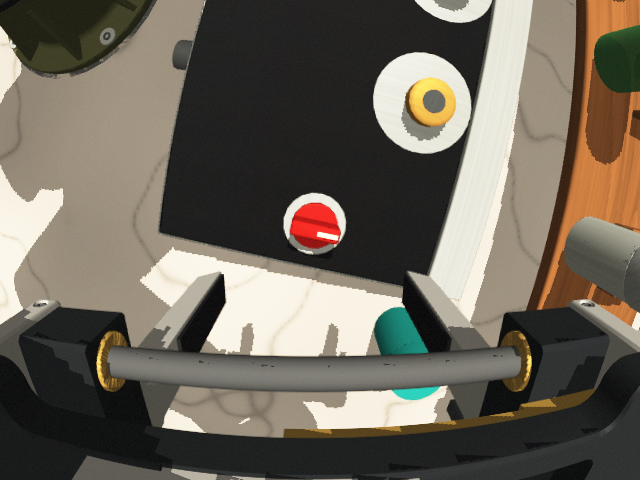

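View pics/s23.png

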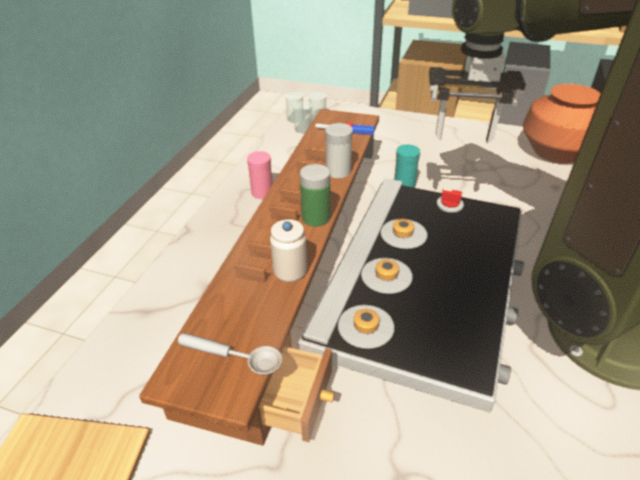

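```bash
python3 -c "
from h import *
print(bot.finish_job())"
```

```text
the job is handed in; nothing more can be done
None
```

The job is done and handed in at about 72 s of the 210 s limit; no verdict comes back, so the results below are from my own checks.

- **Caps:** There were three, and each lies flat on its own burner. The last top view put them within about 3 mm of the burner centres I had measured.
- **Containers:** The steel tin, green jar and pickle jar stand upright within about 3 mm of where they started.
- **Igniter:** I twisted the gripper 77° clockwise, past the knob's 68.8° stop. The moment rose to about 0.6 N m and the bar skewed in the pads, so the knob was against its stop. After release, the picture shows the bar back in line with the hob.
- **Bystanders:** The spoon, lighter and drawer look unchanged in the last side view. I did not measure them.
- **Disagreement:** The cameras differed by 2–4 mm on positions throughout, mostly on burners and caps. The worst case was the knob's base ring: the side view put it about 5 mm off the others, so I left that view out when placing the knob's axis.
- **Failures:** No check failed. Long arm moves ended up to about 12 mm off target, so I corrected them before each grasp or placement.

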